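# String conveyor wheels on their axle and hang it in the frame

### The arm

A 6-joint arm with a two-finger parallel gripper is mounted at the origin on the work surface. World frame = base frame: x ahead of the robot, y to its left, z up, the work surface at z = 0. Lengths are in m, angles in rad, forces in N, time in s.
With the tool pointing down it reaches from about 0.325 to 0.85 m from the base axis. Payload 15.5 kg.
Tool frame: the origin (TCP) lies at the very end of the fingers, on their centre line; the grasp point (between the pads) lies bot.pinch_z behind it (bot.pinch_z is the distance from the TCP to the grasp point, in m); z points along the fingers, x is the direction in which the jaws open and shut, and the axes are right-handed (so a half turn about z gives the same grasp; the last joint's range is limited). The gripper opens to 91 mm and grips with 3 to 60 N. Pads are 32 mm wide; open, the fingers measure 118 mm over their backs; the gripper's body (76 mm by 178 mm) begins 60 mm behind the grasp point.
Start: joints at [-1.347, 0.494, 1.345, -0, 1.302, -0.096], TCP at [0.196, -0.594, 0.214] pointing down, gripper open.
Joint ranges: [-2.91, 2.91], [-0.82, 2.16], [0.22, 2.67], [-1.22, 4.37], [0.12, 2.79], [-3.08, 3.08]. Speed limits (rad/s): [1.89, 1.89, 2.57, 3.01, 3.01, 3.01].

### API

Orientations are given as a rotation vector (axis times angle).
In Python, from bench import bot gives the robot as it stands.
- The arm moves only by the tool step_arm, never from a script. Its argument "targets" is a list of rows, each an object with "fingers": the gripper's target within -1 to 1 (fully open at 1, half-way at 0, shut at -1); "translation": the shift along the tool's x, y, z in m, a list of three; "twist": the turn about the tool's z in degrees. A call has 1 to 12 rows; each row is the pose to reach, as a shift and turn from the pose commanded when the call began, along the tool's axes at that moment; what a row does not reach only later rows make up. A row lasts 1/12 s, in which the tool goes at most 41.7 mm and 7.16 degrees, less where a joint would pass 70% of its speed; a pose out of reach is approached as far as the arm can. A call with a gripper value outside its range is refused whole. The fingers move at their own pace and stop on an object; "force" is the grip in N (left out, the last holds). Time passes only in rows, so rows that repeat a pose let the fingers close. It gives the time, the measured TCP pose, the force and the opening at its end, in the units of the state.
- bot.sense(): the state, without advancing time (a new reading comes with each control period).
- bot.grab_frame(name): name is "scene" or "top" or "wrist"; returns (picture, depth): 400x640x3 uint8, blue, green, red; 400x640 float32, m along the optical axis (not along the pixel's ray), 0 where there is no reading.
- bot.get_calibration(name): a dict with "mtx" (3x3 intrinsics, pixels), "position" and "rotation" of the camera in the world. Camera axes: x right, y down, z forward; pixel columns grow to the right and rows downward; lengths in m; the calibration is good to about 2 mm. A picture is of the moment at which its call begins: read the wrist's pose just before it. get_calibration takes no time and is no camera call; for the wrist camera it gives the pose at the moment of the call.
- bot.close_job(): hands the job in, once; it reports no verdict.
Trained networks look in the newest picture that a camera, given by its name, has taken for a name from the list of things; names that differ only in an ending like _2 or _b are one class to them, and where a whole thing is asked for, a point or a joint stands for the part that bears it (a point fixed in the world has none). Each returns a list of dicts, best first, with "p" (0 to 1); they miss things now and then, are a little off and sometimes report something else, mostly with a low value. They report only what shows in the picture. A call takes as long as a camera call. They do not tell look-alikes from the thing itself.
- bot.search_frame(query, camera): "location" ([row, column] in pixels, amid what is visible of it).
- bot.tip_of(query, camera): "location" ([row, column] in pixels: a listed point, or the origin of a listed thing).
The state is a dict: "clock": time; "qpos": joint angles; "qvel": joint speeds; "joint_efforts": joint torques, N m; "tool_pos": TCP position; "ee_rot": TCP orientation; "force": force on the tool from outside, world axes, zero at the start; "wrist_torque": the same for the moment, N m; "opening": finger opening in m.
Only numpy, scipy, OpenCV 4.12 (cv2) and the standard library are available. Lean on these libraries where they do the work, as an engineer would, in place of code of your own. Each camera call takes 0.05 s, during which the arm holds its last target.

### The job

Take the axle by its black handle from the wooden rest, run it through the three grey wheels standing in the V trough and push on until they are squeezed together between the axle's collar and the sprung end buffer: a firm push of about 10 N for about a second, never more than 15 N. Then ease off, lift the axle out with the three wheels still close together on it, lower it gently into the notches of the empty middle bay of the conveyor section, with the collar and wheels between the two rails and the handle outside, and let go. Leave the other things on the table where they are.

Things in the scene. Friction and masses are not known exactly. Their poses are not given: they have to be found in the camera images.
- axle: Steel axle with a black handle, 181 mm long, about 130 g. Origin on the shaft's centre line at the collar face that the wheels come up against; x along the shaft to the tip, z up. Round shaft 8 mm thick from x = 0 to the tip at x = 105 mm (last 12 mm taper to 3 mm); collar 22 mm wide, x = -6 to 0; square neck 10 x 10 mm, x = -46 to -6. Lies level, centre line 50 mm above the table, at the start.
- handle (a point): Grip point in the axle's black handle block, 61 mm behind the axle's origin (x = -61) and 8 mm above the centre line; axes as the axle's. The block is 30 mm long (x), 16 mm wide (y) and 34 mm high, from 12 mm below to 22 mm above the centre line: grip it across y, from above. The axle is steadiest when held firmly here.
- rest: Fixed wooden rest in which the axle lies at the start. Origin on the table straight below the axle's origin, x as the axle's. Two notched posts, open above, at x = -26 and 80 mm, each 10 mm thick and 48 mm wide in y, tops 60 mm above the table.
- trough: Fixed V-shaped wooden trough on a 215 x 80 mm base, in which the three wheels stand. Origin on the table below the trough's open entry end; x runs along the trough to the buffer, parallel to the wheels' axis. The wheels' common centre line is at y = 0, 60 mm above the table. The V's boards run from x = 6 to 131 mm, all at least 11 mm below the centre line.
- trough_end (a point): Point on the wheels' centre line, 125 mm along the trough. About here stands the sprung buffer: two rubber pads either side of the centre line with a 20 mm gap, open above, that lets the axle's shaft through. The pads' face is somewhere 84 to 112 mm along the trough, set anew each time and not measured: it must be felt. It yields about 1 mm per 4 N, 10 mm at most.
- conveyor: Fixed short wheel conveyor: two upright aluminium rails 6 mm thick, 260 mm long in y, tops 83 mm above the table. Outer bays (y = -78 and 78 mm) hold wheels, the middle bay (y = 0) is empty. Origin on the table below the near rail's middle notch; x points from the near rail (x = 0) to the far rail (x = 112 mm). Notches open upward with sloping lead-ins, 14 mm wide in the near rail, 12 mm in the far.
- bay (a point): Point in the near rail's middle notch, 70 mm above the table, on the centre line of a seated axle; axes as the conveyor's. The axle's square neck belongs in this notch and the end of its round shaft in the far rail's notch, so the seated axle's x points along the conveyor's x and its origin lies about 26 mm (18 to 34) along x from here.
- wheel1: Grey conveyor wheel with a steel hub, 48 mm in diameter, 22 mm thick, about 50 g, with an 11 mm bore, the first from the trough's entry end. Origin at its centre, x along its axis towards the buffer. Loose, stands in the trough and slides along it; the axle's shaft passes through the bore.
- wheel2: Grey conveyor wheel with a steel hub, 48 mm in diameter, 22 mm thick, about 50 g, with an 11 mm bore, the second from the trough's entry end. Origin at its centre, x along its axis towards the buffer. Loose, stands in the trough and slides along it; the axle's shaft passes through the bore.
- wheel3: Grey conveyor wheel with a steel hub, 48 mm in diameter, 22 mm thick, about 50 g, with an 11 mm bore, the third from the trough's entry end. Origin at its centre, x along its axis towards the buffer. Loose, stands in the trough and slides along it; the axle's shaft passes through the bore.
- castor: Bystander: black rubber castor roller lying flat, 60 mm in diameter, 26 mm high; origin under its centre.
- wrench: Bystander: steel wrench lying flat, 170 mm long.
- carton: Bystander: cardboard box 110 x 150 x 75 mm; origin under its centre.
- vase: Bystander: white porcelain vase 96 mm wide, 112 mm high; origin under its centre.
- giftbox: Bystander: flat white box 100 x 130 x 50 mm; origin under its centre.
- tin: Bystander: can 64 mm in diameter, 70 mm high; origin under its centre.
Mind the look-alikes: they are no part of the job. Leave any purple look-alike of the axle alone.

How it is judged:
On the way, in this order (a step that is already met when the one before it is completed fails the run):
1. the three wheels are on the axle, squeezed together against its collar with more than 6 N, in the trough (x of wheel1 in the frame of axle between 0.007 and 0.014 m and y of wheel1 in the frame of axle between -0.006 and 0.006 m and z of wheel1 in the frame of axle between -0.006 and 0.006 m and x of wheel2 in the frame of axle between 0.029 and 0.036 m and y of wheel2 in the frame of axle between -0.006 and 0.006 m and z of wheel2 in the frame of axle between -0.006 and 0.006 m and x of wheel3 in the frame of axle between 0.051 and 0.058 m and y of wheel3 in the frame of axle between -0.006 and 0.006 m and z of wheel3 in the frame of axle between -0.006 and 0.006 m and contact force between axle and wheel1 above 6 N and z of axle in the frame of trough below 0.075 m), for 0.5 s.
2. the axle is lifted clear of the trough with the three wheels on it (x of wheel1 in the frame of axle between 0.007 and 0.017 m and y of wheel1 in the frame of axle between -0.006 and 0.006 m and z of wheel1 in the frame of axle between -0.006 and 0.006 m and x of wheel2 in the frame of axle between 0.029 and 0.039 m and y of wheel2 in the frame of axle between -0.006 and 0.006 m and z of wheel2 in the frame of axle between -0.006 and 0.006 m and x of wheel3 in the frame of axle between 0.051 and 0.061 m and y of wheel3 in the frame of axle between -0.006 and 0.006 m and z of wheel3 in the frame of axle between -0.006 and 0.006 m and height (world z) of each of wheel1, wheel2, wheel3 above 0.085 m), for 0.1 s.
At the end, for the whole second after the job is handed in: The axle lies in both notches of the empty bay: its origin 26 mm (+-9) inside the near rail, within 4 mm sideways and in height of the seated line, within 0.06 rad of the conveyor's x; the three wheels are on it, each within 8 mm of its place when all are tight against the collar; all at rest (x of wheel1 in the frame of axle between 0.007 and 0.019 m and y of wheel1 in the frame of axle between -0.006 and 0.006 m and z of wheel1 in the frame of axle between -0.006 and 0.006 m and x of wheel2 in the frame of axle between 0.029 and 0.041 m and y of wheel2 in the frame of axle between -0.006 and 0.006 m and z of wheel2 in the frame of axle between -0.006 and 0.006 m and x of wheel3 in the frame of axle between 0.051 and 0.063 m and y of wheel3 in the frame of axle between -0.006 and 0.006 m and z of wheel3 in the frame of axle between -0.006 and 0.006 m and x of axle in the frame of bay between 0.017 and 0.035 m and y of axle in the frame of bay between -0.004 and 0.004 m and z of axle in the frame of bay between -0.004 and 0.004 m and angle between the x axis of axle and the x axis of conveyor, either way round below 0.06 rad and linear speed of axle below 0.02 m/s and linear speed of each of wheel1, wheel2, wheel3 below 0.03 m/s); the robot touches nothing.
It fails at once if a wheel is pressed with more than 16 N (contact force between axle and wheel1 above 16 N or contact force between axle and wheel2 above 16 N or contact force between axle and wheel3 above 16 N or contact force between any of wheel1, wheel2, wheel3 and the fingers above 16 N).
It fails at once if the axle strikes or is pressed on the conveyor with more than 25 N (contact force between axle and conveyor above 25 N).
It fails at once if a bystander is moved by more than 30 mm (distance of any of castor, wrench, carton, vase, giftbox, tin from where it was at the start of the episode above 0.03 m).
It also fails if it takes over 67 s, if anything falls off the work surface, if the arm or the gripper's body presses on something with over 40 N, if the wrist force passes 120 N, or if a joint passes its speed limit or range.

## Working session

There is one attempt and no reset: what is moved stays moved. The work goes in short steps, Python scripts to look and compute and a tool call to move; the robot and the scene stay as the last step left them, time stands still between calls to the robot, and variables do not carry over. Pictures are saved under pics/ and viewed, and the job is handed in when it is done.

Besides the shell and the picture viewer there is one more tool, called after "Call:" by a JSON object that holds its "fn" and its "kwargs". step_arm: Moves the arm, as the interface text tells. Its arguments: {"type":"object","properties":{"targets":{"type":"array"},"force":{"type":"number"}},"required":["targets"]}

```bash
ls; mkdir -p pics
python3 - <<'E'
from bench import bot
import cv2,numpy as np
print(bot.sense(), bot.pinch_z)
for n in ["scene","top","wrist"]:
    im,d=bot.grab_frame(n); cv2.imwrite(f"pics/{n}0.png",im); np.savez(f"/tmp/{n}0.npz",im=im,d=d,**bot.get_calibration(n))
    print(n,bot.get_calibration(n))
    for q in ["axle","handle","rest","trough","trough_end","conveyor","bay","wheel1","wheel2","wheel3"]:
        pass
print(bot.sense()['clock'])
E
```

```text
pics
{'clock': 0.0, 'qpos': array([-1.34751365e+00,  4.94190607e-01,  1.34611875e+00, -2.46351792e-05,
        1.30248233e+00, -9.55217941e-02]), 'qvel': array([-8.64454054e-05,  2.55228149e-05, -1.03192443e-03, -2.04088310e-03,
        7.98481074e-04, -5.35856024e-04]), 'joint_efforts': array([-4.54615132e-03, -8.78816986e+01, -3.81871068e+01,  7.05245999e-02,
        5.31082344e-02, -1.36037963e-05]), 'tool_pos': array([ 0.19579474, -0.59315127,  0.21333784]), 'ee_rot': array([-2.54526226e+00,  1.84021162e+00,  1.43838055e-03]), 'force': array([-0.52619907, -0.50036239, -0.07237445]), 'wrist_torque': array([-0.0019105 , -0.00115447, -0.00921375]), 'opening': 0.09128662701929956} 0.0188
scene {'mtx': array([[479.6689291 ,   0.        , 323.71244054],
       [  0.        , 479.6689291 , 197.00731238],
       [  0.        ,   0.        ,   1.        ]]), 'position': array([ 1.39008928, -1.07076127,  1.08819919]), 'rotation': array([-2.12934411, -0.73159175,  0.34616758])}
top {'mtx': array([[430.13073506,   0.        , 319.2025652 ],
       [  0.        , 430.13073506, 198.10079982],
       [  0.        ,   0.        ,   1.        ]]), 'position': array([ 0.51965653, -0.05919014,  1.51792395]), 'rotation': array([-2.18546746,  2.19800701, -0.04369601])}
wrist {'mtx': array([[308.94694178,   0.        , 314.60933064],
       [  0.        , 308.94694178, 198.88181741],
       [  0.        ,   0.        ,   1.        ]]), 'position': array([ 0.26474453, -0.57113949,  0.38420783]), 'rotation': array([ 2.36838734, -1.71160707, -0.2267174 ])}
0.15
```

View pics/top0.png

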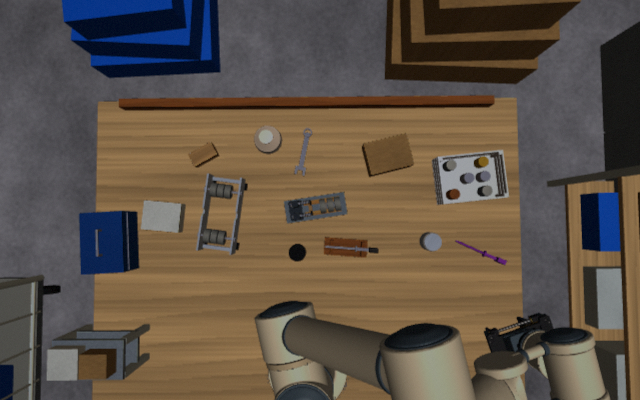

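View pics/scene0.png

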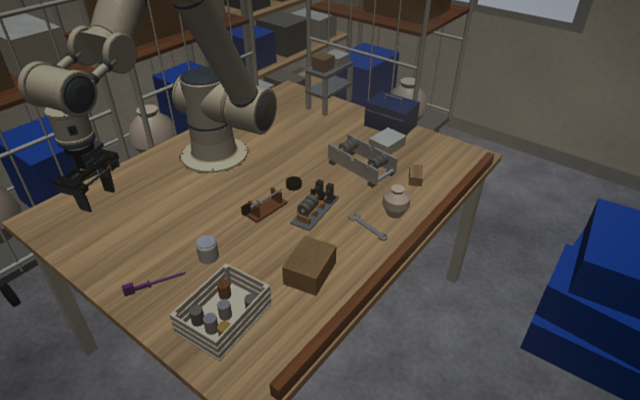

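View pics/wrist0.png

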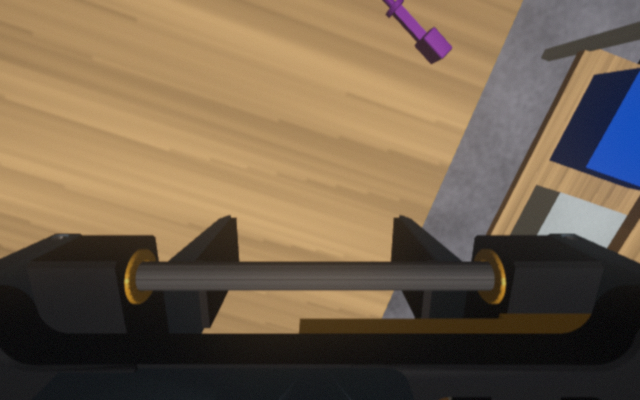

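```bash
cat > h.py <<'E'
import numpy as np,cv2
from scipy.spatial.transform import Rotation as R
def load(n):
    z=np.load(f"/tmp/{n}.npz"); return z
def ray(c,uv,h):
    """pixel (u,v) -> world point at height h"""
    K=c['mtx'];r=R.from_rotvec(c['rotation']).as_matrix();p=c['position']
    d=r@np.array([(uv[0]-K[0,2])/K[0,0],(uv[1]-K[1,2])/K[1,1],1]);return p+d*(h-p[2])/d[2]
def proj(c,P):
    K=c['mtx'];r=R.from_rotvec(c['rotation']).as_matrix();q=(np.asarray(P)-c['position'])@r
    return np.stack([q[...,0]/q[...,2]*K[0,0]+K[0,2],q[...,1]/q[...,2]*K[1,1]+K[1,2]],-1)
def cloud(c):
    d=c['d'];v,u=np.indices(d.shape);K=c['mtx']
    P=np.stack([(u-K[0,2])/K[0,0]*d,(v-K[1,2])/K[1,1]*d,d],-1)
    W=P@R.from_rotvec(c['rotation']).as_matrix().T+c['position'];W[d==0]=np.nan;return W
E
python3 - <<'E'
from bench import bot
import cv2,numpy as np
from h import *
c=load("top0")
im=c['im'];cv2.imwrite("pics/top0z.png",cv2.resize(im[120:270,180:390],None,fx=3.8,fy=3.8,interpolation=cv2.INTER_CUBIC))
H={"axle":.05,"handle":.058,"rest":0,"trough":0,"trough_end":.06,"conveyor":0,"bay":.07,"wheel1":.06,"wheel2":.06,"wheel3":.06}
for n in ["top","scene"]:
  c=load(n+"0")
  for q in H:
    r=bot.tip_of(q,n)
    print(n,q,[(round(float(x['p']),2),np.round(x['location'],1).tolist(),np.round(ray(c,x['location'][::-1],H[q])[:2],4).tolist()) for x in r[:2]])
print(bot.sense()['clock'])
E
```

```text
top axle [(0.53, [251.4, 479.9], [0.4085, -0.5882])]
top handle [(0.67, [258.6, 498.9], [0.3847, -0.6484]), (0.6, [251.4, 371.9], [0.4108, -0.2223])]
top rest [(0.64, [251.1, 353.1], [0.4078, -0.1628])]
top trough [(0.74, [205.1, 326.9], [0.5699, -0.0719]), (0.6, [201.0, 343.1], [0.584, -0.1292])]
top trough_end [(0.92, [208.7, 303.6], [0.5561, 0.0076])]
top conveyor [(0.7, [215.1, 242.1], [0.5363, 0.2278]), (0.47, [203.4, 342.0], [0.5756, -0.1253])]
top bay [(0.93, [215.5, 236.5], [0.5343, 0.2335])]
top wheel1 [(0.64, [204.1, 339.6], [0.571, -0.1145]), (0.48, [205.3, 327.2], [0.5672, -0.0724])]
top wheel2 [(0.64, [204.1, 339.6], [0.571, -0.1145]), (0.48, [205.3, 327.2], [0.5672, -0.0724])]
top wheel3 [(0.64, [204.1, 339.6], [0.571, -0.1145]), (0.48, [205.3, 327.2], [0.5672, -0.0724])]
scene axle [(0.74, [282.1, 148.1], [0.4268, -0.6291]), (0.56, [202.2, 259.1], [0.4195, -0.1643])]
scene handle [(0.72, [209.0, 246.2], [0.4185, -0.2254]), (0.71, [286.0, 128.8], [0.4039, -0.6749])]
scene rest [(0.84, [213.3, 259.0], [0.4165, -0.1669])]
scene trough [(0.69, [226.1, 303.4], [0.5839, -0.1225]), (0.51, [204.2, 260.6], [0.3851, -0.1258])]
scene trough_end [(0.67, [194.1, 324.8], [0.5784, 0.0042])]
scene conveyor [(0.76, [175.4, 354.3], [0.5482, 0.2355])]
scene bay [(0.65, [159.2, 356.3], [0.5463, 0.2459])]
scene wheel1 [(0.71, [209.8, 305.0], [0.5793, -0.1069]), (0.66, [226.3, 301.9], [0.6251, -0.1785])]
scene wheel2 [(0.71, [209.8, 305.0], [0.5793, -0.1069]), (0.66, [226.3, 301.9], [0.6251, -0.1785])]
scene wheel3 [(0.71, [209.8, 305.0], [0.5793, -0.1069]), (0.66, [226.3, 301.9], [0.6251, -0.1785])]
1.15
```

View pics/top0z.png

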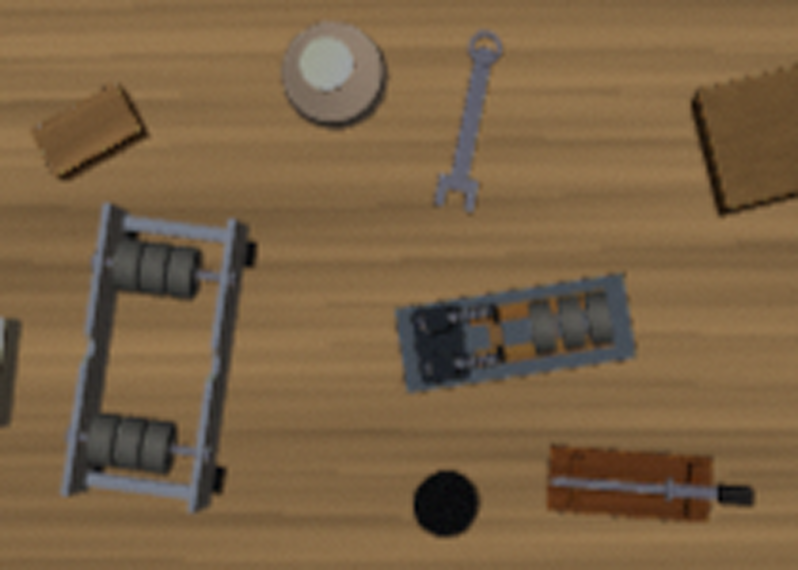

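Axle candidates in the top image: the steel axle in the wooden rest (shaft ~(347,247), black handle (373,250)), and the purple one at (480,250). The steel one with the black handle in the rest fits; I'll confirm it with a wrist view on the way.

Call:
{"fn": "step_arm", "kwargs": {"targets": [{"fingers":0.2,"translation":[-0.15,-0.17,0],"twist":-36},{"fingers":0.2,"translation":[-0.287,-0.321,0],"twist":-72},{"fingers":0.2,"translation":[-0.287,-0.321,0],"twist":-72},{"fingers":0.2,"translation":[-0.287,-0.321,0],"twist":-72},{"fingers":0.2,"translation":[-0.287,-0.321,0],"twist":-72},{"fingers":0.2,"translation":[-0.287,-0.321,0],"twist":-72},{"fingers":0.2,"translation":[-0.287,-0.321,0],"twist":-72},{"fingers":0.2,"translation":[-0.287,-0.321,0],"twist":-72},{"fingers":0.2,"translation":[-0.287,-0.321,0],"twist":-72},{"fingers":0.2,"translation":[-0.287,-0.321,0],"twist":-72},{"fingers":0.2,"translation":[-0.287,-0.321,0],"twist":-72},{"fingers":0.2,"translation":[-0.287,-0.321,0],"twist":-72}]}}

```text
clock: 2.15
tool_pos: [0.4121, -0.2175, 0.2141]
ee_rot: [-3.141, -0.015, -0.001]
force: [-0.2, -0.4, 0.6]
opening: 0.0546
```

```bash
cat >> h.py <<'E'
def snap(bot,n,name):
    s=bot.sense();c=bot.get_calibration(n);im,d=bot.grab_frame(n);cv2.imwrite(f"pics/{name}.png",im);np.savez(f"/tmp/{name}.npz",im=im,d=d,tool=s['tool_pos'],rot=s['ee_rot'],**c);return load(name)
E
python3 - <<'E'
from bench import bot
from h import *
c=snap(bot,"wrist","w1"); print(c['position'],c['rotation'],c['tool'])
for q,h in [("axle",.05),("handle",.058),("rest",0)]:
    print(q,[(round(float(x['p']),2),np.round(x['location'],1).tolist(),np.round(ray(c,x['location'][::-1],h)[:2],4).tolist()) for x in bot.tip_of(q,"wrist")[:2]])
E
```

```text
[ 0.41105835 -0.14534576  0.38484734] [2.88110624e+00 1.37922300e-02 2.32854158e-03] [ 0.41206024 -0.21748274  0.21409823]
axle [(0.95, [135.8, 324.6], [0.422, -0.165])]
handle [(0.61, [195.2, 318.0], [0.4157, -0.2283])]
rest [(0.92, [136.9, 319.6], [0.4175, -0.1694])]
```

View pics/w1.png

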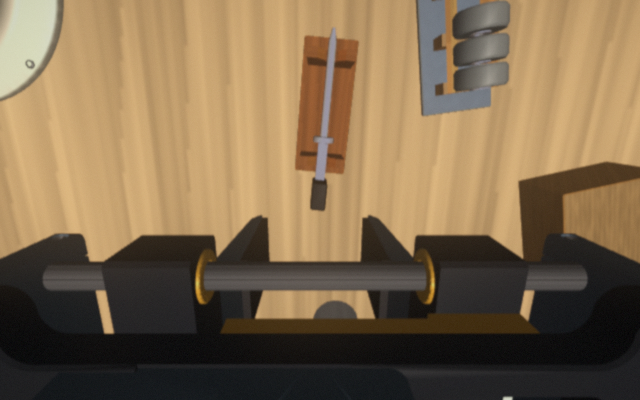

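Run:
```python
from h import *
c=load("w1");im=c['im']
cv2.imwrite("pics/w1z.png",cv2.resize(im[20:220,270:370],None,fx=3,fy=3,interpolation=cv2.INTER_CUBIC))
cv2.imwrite("pics/w1t.png",cv2.resize(im[0:120,410:520],None,fx=5,fy=5,interpolation=cv2.INTER_CUBIC))
```

```text
(no output)
```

View pics/w1z.png

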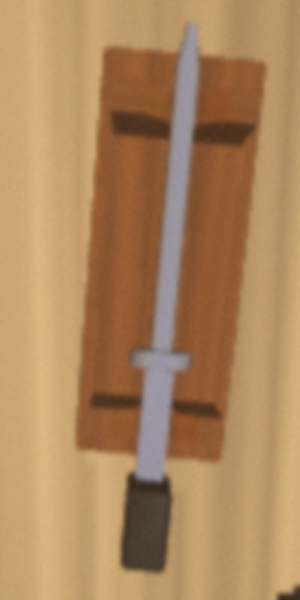

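View pics/w1t.png

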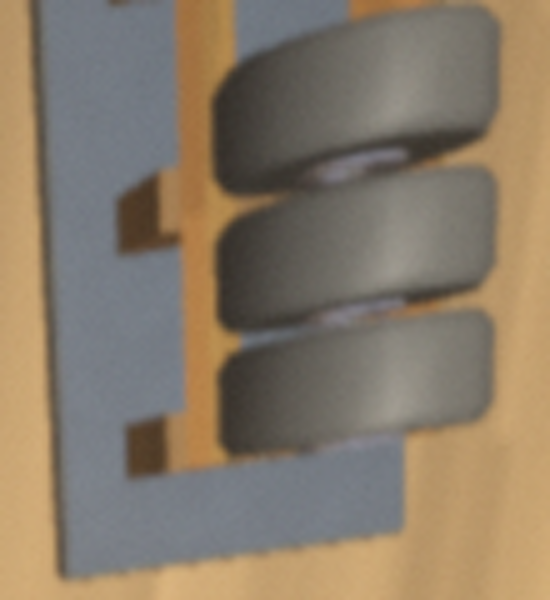

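Run:
```python
from h import *
c=load("w1")
f=lambda x,y,h:ray(c,(270+x/3,20+y/3),h)
tip=f(192,23,.0505);a=f(188,80,.054);b=f(164,335,.054);hf=f(148,478,.072);he=f(143.5,565,.072);col=f(161,351,.057)
for n,p in zip("tip a b hf he col".split(),(tip,a,b,hf,he,col)): print(n,p)
d=a-b;print("ang shaft",np.degrees(np.arctan2(d[1],d[0])), "tip-hf",np.linalg.norm(tip[:2]-hf[:2]))
d=tip-(hf+he)/2;d=d[:2]/np.linalg.norm(d[:2]);print("ang2",np.degrees(np.arctan2(d[1],d[0])))
print("origin from tip",tip[:2]-.105*d,"handle from tip",tip[:2]-.166*d,"handle from block",(hf+he)/2)
```

```text
tip [ 0.42929326 -0.06135828  0.0505    ]
a [ 0.42822896 -0.07903086  0.054     ]
b [ 0.42185849 -0.16054985  0.054     ]
hf [ 0.41663972 -0.20782291  0.072     ]
he [ 0.41547771 -0.23902016  0.072     ]
col [ 0.42081595 -0.16586042  0.057     ]
ang shaft 85.5315840722042 tip-hf 0.14701020371510262
ang2 85.33142115024332
origin from tip [ 0.42074711 -0.16600991] handle from tip [ 0.4157822  -0.22680752] handle from block [ 0.41605871 -0.22342154  0.072     ]
```

Steel axle confirmed: black handle at (318,194), collar (323,140), tip (334,27) in the wrist view; wheels in the trough at upper right.

Call:
{"fn": "step_arm", "kwargs": {"targets": [{"fingers":0.2,"translation":[0.004,0.008,0.04],"twist":5.1},{"fingers":0.2,"translation":[0.004,0.008,0.08],"twist":5.1},{"fingers":0.2,"translation":[0.004,0.008,0.115],"twist":5.1},{"fingers":0.2,"translation":[0.004,0.008,0.145],"twist":5.1},{"fingers":0.2,"translation":[0.004,0.008,0.165],"twist":5.1},{"fingers":0.2,"translation":[0.004,0.008,0.174],"twist":5.1},{"fingers":0.2,"translation":[0.004,0.008,0.174],"twist":5.1},{"fingers":0.2,"translation":[0.004,0.008,0.174],"twist":5.1}], "force": 50}}

```text
clock: 3.02
tool_pos: [0.4147, -0.2291, 0.0403]
ee_rot: [-3.139, 0.134, 0.0]
force: [0.6, -0.3, 0.9]
opening: 0.0545
```

Run:
```python
from bench import bot
from h import *
print(bot.sense()['tool_pos'],bot.sense()['force'])
c=snap(bot,"wrist","w2")
```

```text
[ 0.41474968 -0.2290648   0.04034297] [ 0.6421908  -0.33955808  0.9023345 ]
```

View pics/w2.png

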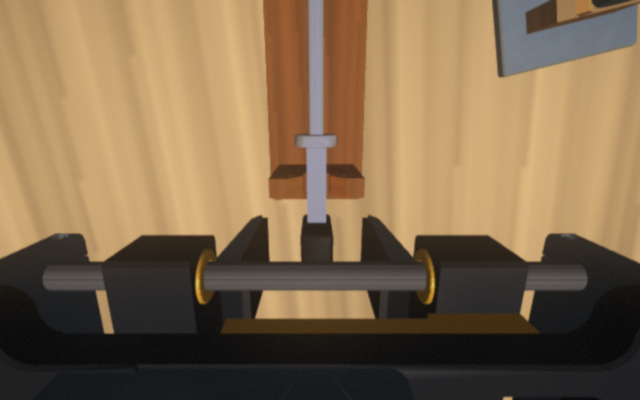

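Run:
```python
from h import *
c=load("w2")
cv2.imwrite("pics/w2z.png",cv2.resize(c['im'][120:280,240:400],None,fx=4,fy=4,interpolation=cv2.INTER_CUBIC))
```

```text
(no output)
```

View pics/w2z.png

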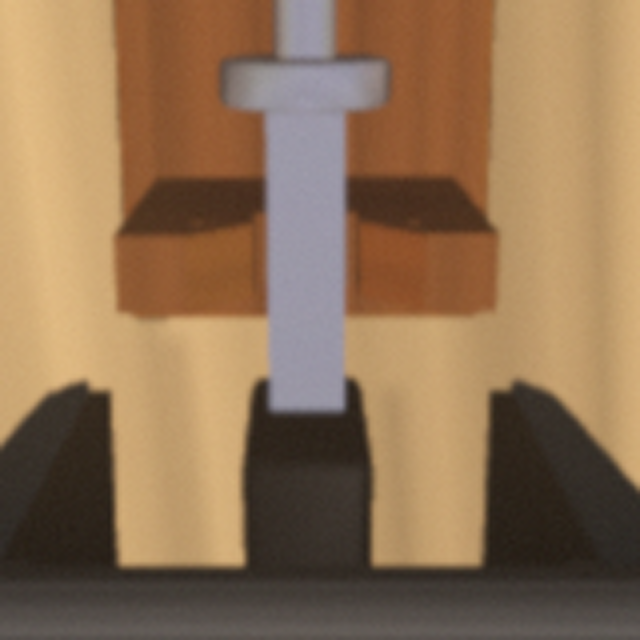

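Run:
```python
from h import *
c=load("w2");u=np.array([np.cos(np.radians(85.4)),np.sin(np.radians(85.4))]);t=c['tool']
f=lambda x,y,h:ray(c,(240+x/4,120+y/4),h)
for n,p,ax in [("neck",f(307,410,.055),-46),("hfront",f(307,465,.072),-46),("collarfront",f(305,60,.060),0),("colback",f(305,108,.055),-6)]:
    e=(p-t)[:2]; print(n,p,"along",e@u,"-> grip axle x",ax/1000-e@u,"lat",e@np.array([-u[1],u[0]]))
```

```text
neck [ 0.41719814 -0.21169975  0.055     ] along 0.01750547183227114 -> grip axle x -0.06350547183227113 lat -0.0010479128112521976
hfront [ 0.41700246 -0.2127216   0.072     ] along 0.01647122333057557 -> grip axle x -0.06247122333057557 lat -0.0009348110069518984
collarfront [ 0.42077114 -0.16574382  0.06      ] along 0.06359993014605424 -> grip axle x -0.06359993014605424 lat -0.0009237864705695432
colback [ 0.42027796 -0.17189934  0.055     ] along 0.05742468401175141 -> grip axle x -0.06342468401175141 lat -0.0009258560641519079
```

Call:
{"fn": "step_arm", "kwargs": {"targets": [{"fingers":0.2,"translation":[0.001,-0.002,0],"twist":0},{"fingers":-1,"translation":[0.001,-0.002,0],"twist":0},{"fingers":-1,"translation":[0.001,-0.002,0],"twist":0},{"fingers":-1,"translation":[0.001,-0.002,0],"twist":0},{"fingers":-1,"translation":[0.001,-0.002,0],"twist":0},{"fingers":-1,"translation":[0.001,-0.002,0],"twist":0},{"fingers":-1,"translation":[0.001,-0.002,0],"twist":0},{"fingers":-1,"translation":[0.001,-0.002,0],"twist":0}], "force": 50}}

```text
clock: 3.73
tool_pos: [0.416, -0.2264, 0.0399]
ee_rot: [3.139, -0.132, 0.0]
force: [-0.8, 0.7, 1.6]
opening: 0.0155
```

Run:
```python
from bench import bot
from h import *
s=bot.sense();print(s['tool_pos'],s['force'],s['wrist_torque'],s['opening'],s['qpos'])
```

```text
[ 0.4159958  -0.22643677  0.0399344 ] [-0.76339614  0.68640813  1.64686459] [ 0.0657611  -0.04409368 -0.04517107] 0.015549008226364475 [-6.24660182e-01  5.55723106e-01  1.89251379e+00  2.87240901e-05
  6.93305326e-01 -5.40308685e-01]
```

Call:
{"fn": "step_arm", "kwargs": {"targets": [{"fingers":-1,"translation":[0,0,-0.015],"twist":0},{"fingers":-1,"translation":[0,0,-0.045],"twist":0},{"fingers":-1,"translation":[0,0,-0.08],"twist":0},{"fingers":-1,"translation":[0.02,-0.01,-0.11],"twist":-4},{"fingers":-1,"translation":[0.05,-0.02,-0.14],"twist":-8},{"fingers":-1,"translation":[0.08,-0.04,-0.17],"twist":-12},{"fingers":-1,"translation":[0.105,-0.053,-0.18],"twist":-16},{"fingers":-1,"translation":[0.118,-0.059,-0.18],"twist":-16},{"fingers":-1,"translation":[0.122,-0.06,-0.18],"twist":-16},{"fingers":-1,"translation":[0.122,-0.06,-0.18],"twist":-16},{"fingers":-1,"translation":[0.122,-0.06,-0.18],"twist":-16},{"fingers":-1,"translation":[0.122,-0.06,-0.18],"twist":-16}]}}

```text
clock: 4.73
tool_pos: [0.5412, -0.1772, 0.2192]
ee_rot: [-3.126, -0.304, 0.003]
force: [0.2, -0.3, -1.5]
opening: 0.0157
```

Run:
```python
from bench import bot
from h import *
c=snap(bot,"wrist","w3");s=bot.sense();print(s['tool_pos'],s['ee_rot'],s['force'],s['opening'])
for q,h in [("trough",0),("trough_end",.06)]:
    print(q,[(round(float(x['p']),2),np.round(x['location'],1).tolist(),np.round(ray(c,x['location'][::-1],h)[:2],4).tolist()) for x in bot.tip_of(q,"wrist")[:2]])
```

```text
[ 0.54134155 -0.17730157  0.21938432] [-3.12624208e+00 -3.03787069e-01  2.19831938e-03] [-0.23930898  0.68994045 -1.16228441] 0.015775701699608045
trough [(0.57, [136.1, 351.0], [0.5753, -0.1207])]
trough_end [(0.62, [6.1, 365.8], [0.5548, 0.0022])]
```

View pics/w3.png

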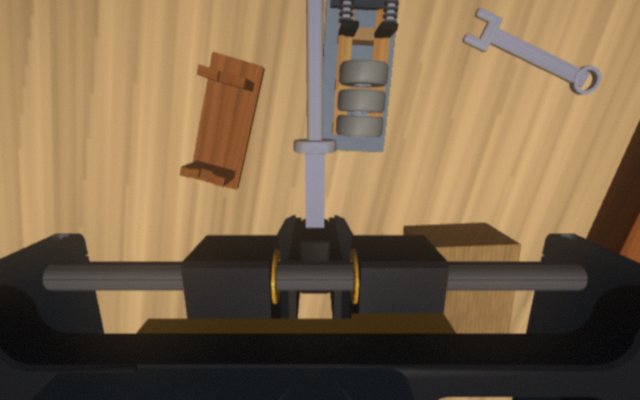

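```bash
cat > fit.py <<'E'
from h import *
from scipy.optimize import least_squares
def fitcyl(W,box,zmin,z0=.06,r=.024,th0=101.5,verbose=True):
    m=(W[...,2]>zmin)&(W[...,2]<.095)&(W[...,0]>box[0])&(W[...,0]<box[1])&(W[...,1]>box[2])&(W[...,1]<box[3])
    P=W[m];c0=P.mean(0)
    def f(p):
        th=p[1];n=np.array([-np.sin(th),np.cos(th)]);l=(P[:,:2]-c0[:2])@n-p[0]
        return np.hypot(l,P[:,2]-z0-p[2])-r
    s=least_squares(f,[0,np.radians(th0),0],loss='soft_l1',f_scale=.001)
    th=s.x[1];n=np.array([-np.sin(th),np.cos(th)]);u=np.array([np.cos(th),np.sin(th)])
    a=(P[:,:2]-c0[:2])@u
    print(len(P),"pt",c0[:2]+n*s.x[0],"deg",np.degrees(th),"dz",s.x[2],"rms",np.sqrt(np.mean(s.fun**2)),"along range",np.percentile(a,[1,99]))
    return c0[:2]+n*s.x[0],th,P
E
python3 - <<'E'
from fit import *
for n in ["w3","top0"]:
    W=cloud(load(n)); 
    fitcyl(W,(.53,.61,-.135,-.02),.066) if n!="w3" else fitcyl(W,(.53,.61,-.135,-.02),.066)
c=load("w3");cv2.imwrite("pics/w3z.png",cv2.resize(c['im'][0:160,290:430],None,fx=5,fy=3.7*5/5,interpolation=cv2.INTER_CUBIC))
W=cloud(c);print(W[128,340:385:4])
E
```

```text
3209 pt [ 0.56915679 -0.07835896] deg 98.7281926389976 dz -0.0007765455897016296 rms 0.0025726184766102183 along range [-0.03741303  0.06037631]
255 pt [ 0.56843526 -0.08014989] deg 99.02138218799334 dz 0.00013718431253829127 rms 0.0038572890989467747 along range [-0.03578063  0.06213951]
[[ 0.55389795 -0.11239157  0.0714424 ]
 [ 0.55727456 -0.11151991  0.07737079]
 [ 0.56089806 -0.11072707  0.07966396]
 [ 0.56456315 -0.10995466  0.08114094]
 [ 0.56826446 -0.10919432  0.0820698 ]
 [ 0.5718732  -0.10843548  0.08347562]
 [ 0.57554841 -0.10768607  0.08423886]
 [ 0.57954074 -0.10694349  0.08302783]
 [ 0.58363008 -0.10619472  0.08144901]
 [ 0.58818873 -0.10543098  0.07766358]
 [ 0.59309817 -0.10464171  0.07263813]
 [ 0.61137813 -0.10333484  0.00734913]]
```

View pics/w3z.png

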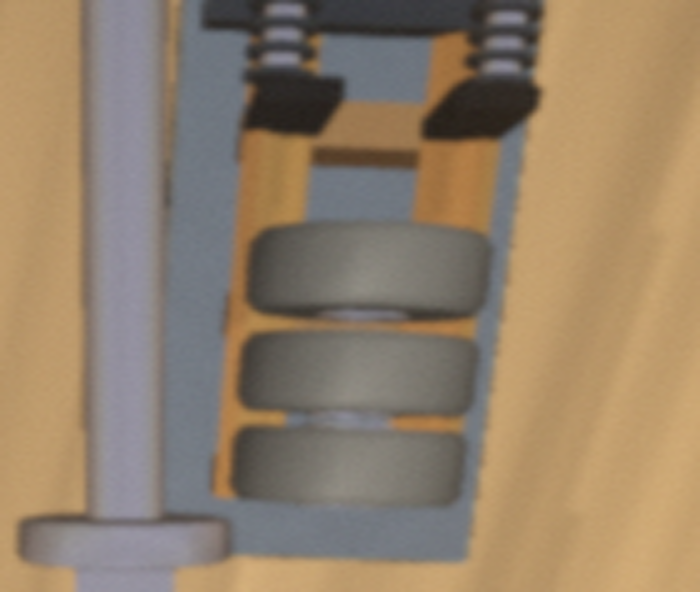

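Run:
```python
from fit import *
for n in ["w3","top0"]:
    W=cloud(load(n)); fitcyl(W,(.53,.61,-.125,-.052),.068);fitcyl(W,(.53,.61,-.12,-.06),.073)
# axle in w3
c=load("w3");W=cloud(c);t=c['tool'];X=R.from_rotvec(c['rot']).as_matrix()
for nm,(u,v) in {"shaft_near":(315,135),"shaft_far":(315.5,20),"neck":(314.5,180),"collarL":(294,146),"collarR":(334.5,146)}.items():
    h=t[2]+.0101+(.004 if 'shaft' in nm else .005 if nm=='neck' else 0)
    p=ray(c,(u,v),h)-t; print(nm,np.round(p@X*1000,1))
```

```text
2730 pt [ 0.56988757 -0.08323224] deg 98.60871404359705 dz -0.0007399904460436173 rms 0.0021683161258441884 along range [-0.03250192  0.0322635 ]
2030 pt [ 0.57063952 -0.08842952] deg 98.65081910191098 dz -0.0007339031263143395 rms 0.0010994996621408834 along range [-0.0272286   0.02964307]
218 pt [ 0.56934576 -0.0853379 ] deg 98.08325860770447 dz 0.00022513974968246507 rms 0.0035305941610447623 along range [-0.03044878  0.03275309]
165 pt [ 0.57035471 -0.08943787] deg 96.45399990993185 dz 0.00041014988777333716 rms 0.002700158862048854 along range [-0.02551391  0.03010281]
shaft_near [ -0.1 -63.3 -14. ]
shaft_far [ 1.000e-01 -1.146e+02 -1.400e+01]
neck [ -0.4 -40.7 -15.1]
collarL [-10.9 -57.6 -10. ]
collarR [  9.9 -57.6 -10.1]
```

Run:
```python
from fit import *
c=load("w3")
# detect right edge of base: top surface at ~z
W=cloud(c);print(W[145,345:382:6])
a=ray(c,(383.4,150),.007);b=ray(c,(290+512/5,230/3.7),.007);b2=ray(c,(290+528/5,130/3.7),.007)
for q in (b,b2): d=q-a;print(np.degrees(np.arctan2(d[1],d[0])))
L=ray(c,(290+235/5,556/3.7),.007);d=a-L;print(np.degrees(np.arctan2(d[1],d[0]))+90)
u=np.array([np.cos(np.radians(98.65)),np.sin(np.radians(98.65))]);n=np.array([-u[1],u[0]])
P=np.array([.5706,-.0884]);print("right edge lateral",(a[:2]-P)@n,(b[:2]-P)@n,"bottom edge along",(a[:2]-P)@u)
# wheel px edges along : front rims
```

```text
[[ 0.56955647 -0.13221543  0.0077357 ]
 [ 0.57674325 -0.13079206  0.00784295]
 [ 0.58386495 -0.12934508  0.00835863]
 [ 0.59120161 -0.12798106  0.00746905]
 [ 0.59857597 -0.12661185  0.00655442]
 [ 0.6054534  -0.12510937  0.00823216]
 [ 0.61283798 -0.1237346   0.00735735]]
98.48993413149154
98.27412055892057
101.46256063922243
right edge lateral -0.04006710309453904 -0.040346946799726925 bottom edge along -0.04724946254065363
```

Call:
{"fn": "step_arm", "kwargs": {"targets": [{"fingers":-1,"translation":[0.01,0.03,0],"twist":2.6},{"fingers":-1,"translation":[0.02,0.07,0.0],"twist":2.6},{"fingers":-1,"translation":[0.03,0.11,0.0],"twist":2.6},{"fingers":-1,"translation":[0.0353,0.14,0.02],"twist":2.6},{"fingers":-1,"translation":[0.0353,0.152,0.055],"twist":2.6},{"fingers":-1,"translation":[0.0353,0.152,0.09],"twist":2.6},{"fingers":-1,"translation":[0.0353,0.152,0.12],"twist":2.6},{"fingers":-1,"translation":[0.0353,0.152,0.145],"twist":2.6},{"fingers":-1,"translation":[0.0353,0.152,0.16],"twist":2.6},{"fingers":-1,"translation":[0.0353,0.152,0.1695],"twist":2.6},{"fingers":-1,"translation":[0.0353,0.152,0.1695],"twist":2.6},{"fingers":-1,"translation":[0.0353,0.152,0.1695],"twist":2.6}]}}

```text
clock: 5.88
tool_pos: [0.6067, -0.3195, 0.0508]
ee_rot: [3.133, 0.234, 0.0]
force: [-0.6, 0.5, -0.3]
opening: 0.0156
```

```bash
cat >> h.py <<'E'
P0=np.array([.5706,-.0884]);TH=np.radians(98.5);U=np.array([np.cos(TH),np.sin(TH)]);N=np.array([-U[1],U[0]])
def st(bot):
    s=bot.sense();t=s['tool_pos'];X=R.from_rotvec(s['ee_rot']).as_matrix()
    e=t[:2]-P0
    print("t",round(s['clock'],2),"tool",np.round(t,4),"yaw",round(np.degrees(np.arctan2(X[1,0],X[0,0])),2),"tilt",np.round(np.degrees(X[:2,2]),2),"| trough along",round(e@U*1000,1),"lat(left+)",round(e@N*1000,2),"| F",np.round(s['force'],2),"F.u",round(float(s['force'][:2]@U),2),"T",np.round(s['wrist_torque'],2),"op",round(s['opening'],4))
E
python3 - <<'E'
from bench import bot
from h import *
c=snap(bot,"wrist","w4");st(bot)
cv2.imwrite("pics/w4z.png",cv2.resize(c['im'][0:160,240:400],None,fx=4.5,fy=3.7,interpolation=cv2.INTER_CUBIC))
E
```

```text
t 5.93 tool [ 0.6071 -0.3197  0.0516] yaw 8.55 tilt [ 0.07 -0.04] | trough along -234.2 lat(left+) -1.94 | F [-0.14 -0.64 -0.99] F.u -0.61 T [-0.06 -0.16  0.03] op 0.0159
```

View pics/w4z.png

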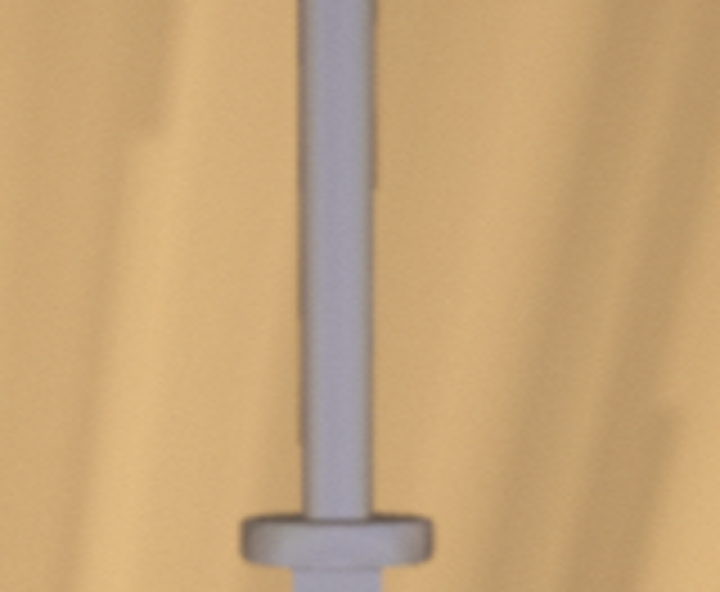

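Run:
```python
from bench import bot
from h import *
st(bot);c=snap(bot,"top","t5");st(bot);c2=snap(bot,"scene","s5");st(bot)
cv2.imwrite("pics/t5z.png",cv2.resize(c['im'][180:270,280:430],None,fx=5,fy=5,interpolation=cv2.INTER_CUBIC))
cv2.imwrite("pics/s5z.png",cv2.resize(c2['im'][150:260,200:360],None,fx=4.5,fy=4.5,interpolation=cv2.INTER_CUBIC))
```

```text
t 5.93 tool [ 0.6071 -0.3197  0.0516] yaw 8.55 tilt [ 0.07 -0.04] | trough along -234.2 lat(left+) -1.94 | F [-0.14 -0.64 -0.99] F.u -0.61 T [-0.06 -0.16  0.03] op 0.0159
t 5.98 tool [ 0.6073 -0.3197  0.0519] yaw 8.56 tilt [ 0.1  -0.07] | trough along -234.2 lat(left+) -2.13 | F [ 0.57  0.07 -1.97] F.u -0.01 T [-0.06 -0.12  0.02] op 0.0153
t 6.03 tool [ 0.6074 -0.3197  0.052 ] yaw 8.56 tilt [ 0.11 -0.07] | trough along -234.2 lat(left+) -2.18 | F [-0.26 -0.34 -1.38] F.u -0.3 T [-0.1  -0.09  0.01] op 0.0157
```

View pics/t5z.png

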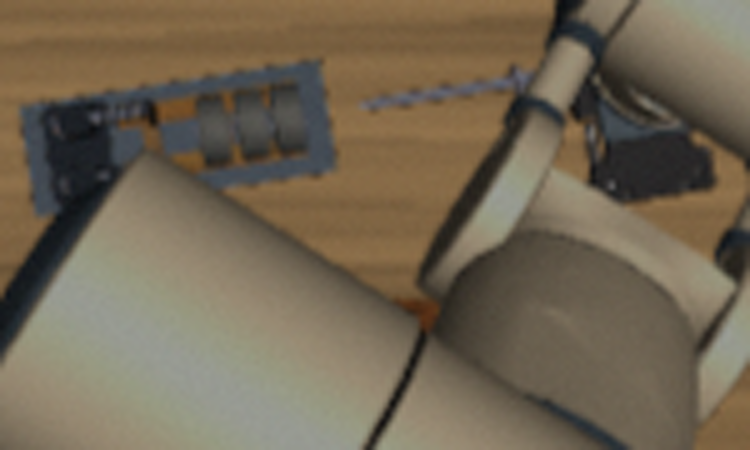

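View pics/s5z.png

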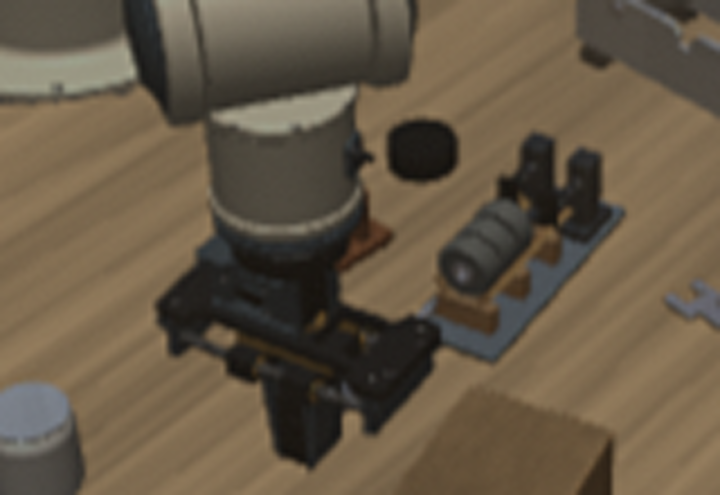

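Run:
```python
from h import *
c=load("t5")
for x,y in [(362,107),(400,100),(500,82)]:
    p=ray(c,(280+x/5,180+y/5),.064)[:2]-P0;print("along",p@U*1000,"lat",p@N*1000)
# wheel edges: bottom/top silhouettes at z .06
for x,y in [(213,97),(213,163),(288,84),(288,150)]:
    p=ray(c,(280+x/5,180+y/5),.065)[:2]-P0;print("wheel along",p@U*1000,"lat",p@N*1000)
for x,y in [(320,62),(335,165),(22,105),(38,212)]:
    p=ray(c,(280+x/5,180+y/5),.007)[:2]-P0;print("base along",p@U*1000,"lat",p@N*1000)
```

```text
along -69.86940685874244 lat 1.1799110756509963
along -95.98304061782953 lat 0.4461354332259618
along -164.65488133937686 lat -1.2033720268049777
wheel along 28.640386887130312 lat -20.94334711722555
wheel along 35.493802351530434 lat 23.141542212180774
wheel along -22.82635443085915 lat -21.845684801769735
wheel along -15.8952836317849 lat 22.238838840875857
base along -49.83470866440973 lat -36.40733710899888
base along -48.93053535770998 lat 36.7444093138758
base along 162.01132242594198 lat -38.704745873399396
base along 162.12633188842244 lat 37.35833202504478
```

Run:
```python
from h import *
c=load("t5");im=c['im'].astype(float);
s=im[...,0]-0.6*im[...,2]  # bluish
pts=[]
for u in range(354,382):
    v=np.arange(192,206);w=s[192:206,u];w=w-np.median(w);w[w<0.35*w.max()]=0
    # keep around max
    k=w.argmax();m=abs(np.arange(len(w))-k)<=3;w=w*m
    pts.append((u,(v*w).sum()/w.sum()))
Q=np.array([ray(c,p,.064)[:2]-P0 for p in pts]);a=Q@U*1000;l=Q@N*1000
k=np.polyfit(a,l,1);r=l-np.polyval(k,a);m=abs(r)<1.5;k=np.polyfit(a[m],l[m],1)
print(np.round(np.c_[a,l],1).tolist());print("slope deg",np.degrees(np.arctan(k[0])),"lat at -69,-234",np.polyval(k,[-69,-234]),r.std())
# base edges via color: bluish-grey; per column between along -45..-20 and 60..
```

```text
[[-75.7, -1.1], [-79.3, -1.9], [-82.6, -1.7], [-86.0, -1.5], [-89.5, -2.1], [-93.1, -2.6], [-96.4, -2.4], [-99.8, -1.9], [-103.2, -1.8], [-106.6, -1.5], [-109.9, -1.3], [-113.6, -2.9], [-116.9, -2.3], [-120.3, -2.1], [-123.7, -2.0], [-127.1, -1.8], [-130.5, -1.4], [-134.0, -2.1], [-137.4, -1.7], [-140.9, -2.2], [-144.3, -2.0], [-147.7, -1.8], [-151.0, -1.6], [-154.6, -2.2], [-157.9, -2.0], [-161.5, -2.6], [-164.8, -2.0], [-168.2, -2.0]]
slope deg 0.1599160264300864 lat at -69,-234 [-1.79115096 -2.25167725] 0.39587401058865757
```

Call:
{"fn": "step_arm", "kwargs": {"targets": [{"fingers":-1,"translation":[-0.0021,0,0.0021],"twist":0},{"fingers":-1,"translation":[-0.0021,0,0.0021],"twist":0},{"fingers":-1,"translation":[-0.0021,0,0.0021],"twist":0},{"fingers":-1,"translation":[-0.0021,-0.005,0.0021],"twist":0},{"fingers":-1,"translation":[-0.0021,-0.01,0.0021],"twist":0},{"fingers":-1,"translation":[-0.0021,-0.015,0.0021],"twist":0},{"fingers":-1,"translation":[-0.0021,-0.015,0.0021],"twist":0},{"fingers":-1,"translation":[-0.0021,-0.015,0.0021],"twist":0}]}}

```text
clock: 6.7
tool_pos: [0.6024, -0.3042, 0.0484]
ee_rot: [-3.133, -0.236, 0.0]
force: [0.2, -0.1, -2.4]
opening: 0.0157
```

Run:
```python
from bench import bot
from h import *
st(bot);c=snap(bot,"top","t6");st(bot)
```

```text
t 6.7 tool [ 0.6024 -0.3042  0.0484] yaw 8.6 tilt [-0.01  0.  ] | trough along -218.1 lat(left+) 0.49 | F [ 0.22 -0.11 -2.41] F.u -0.14 T [-0.07 -0.13 -0.02] op 0.0157
t 6.75 tool [ 0.6024 -0.3045  0.0484] yaw 8.58 tilt [ 0. -0.] | trough along -218.4 lat(left+) 0.48 | F [-0.32 -0.28 -0.99] F.u -0.23 T [-0.09 -0.14  0.  ] op 0.0155
```

Call:
{"fn": "step_arm", "kwargs": {"targets": [{"fingers":-1,"translation":[0.0004,0,-0.0013],"twist":0},{"fingers":-1,"translation":[0.0004,-0.004,-0.0013],"twist":0},{"fingers":-1,"translation":[0.0004,-0.008,-0.0013],"twist":0},{"fingers":-1,"translation":[0.0004,-0.008,-0.0013],"twist":0},{"fingers":-1,"translation":[0.0004,-0.008,-0.0013],"twist":0}]}}

```text
clock: 7.17
tool_pos: [0.6015, -0.2964, 0.0496]
ee_rot: [-3.133, -0.235, 0.0]
force: [0.1, -0.1, -1.6]
opening: 0.0163
```

Run:
```python
from bench import bot
from h import *
st(bot);c=snap(bot,"top","t7");c=snap(bot,"scene","s7");st(bot)
c=load("s7");cv2.imwrite("pics/s7z.png",cv2.resize(c['im'][180:240,270:350],None,fx=8,fy=8,interpolation=cv2.INTER_CUBIC))
```

```text
t 7.17 tool [ 0.6015 -0.2964  0.0496] yaw 8.58 tilt [-0.01  0.  ] | trough along -210.3 lat(left+) 0.18 | F [ 0.11 -0.11 -1.59] F.u -0.12 T [-0.14 -0.07  0.  ] op 0.0163
t 7.27 tool [ 0.6016 -0.2967  0.0496] yaw 8.57 tilt [ 0. -0.] | trough along -210.6 lat(left+) 0.13 | F [ 0.41 -0.35 -1.38] F.u -0.41 T [-0.09 -0.14 -0.01] op 0.0158
```

View pics/s7z.png

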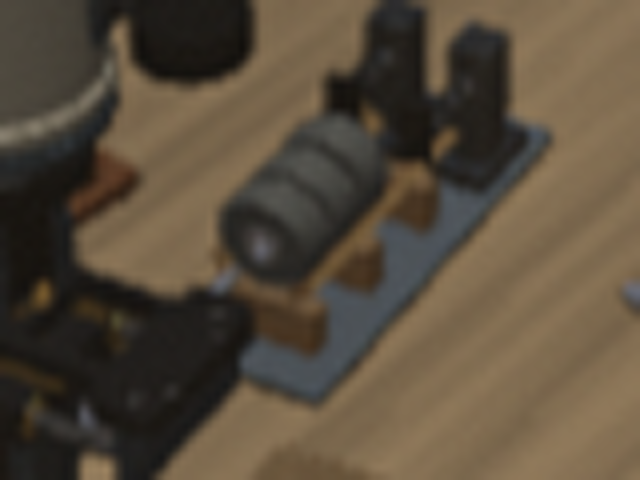

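Call:
{"fn": "step_arm", "kwargs": {"targets": [{"fingers":-1,"translation":[0,-0.004,-0.0002],"twist":0},{"fingers":-1,"translation":[0,-0.009,-0.0002],"twist":0},{"fingers":-1,"translation":[0,-0.014,-0.0002],"twist":0},{"fingers":-1,"translation":[0,-0.018,-0.0002],"twist":0},{"fingers":-1,"translation":[0,-0.022,-0.0002],"twist":0},{"fingers":-1,"translation":[0,-0.026,-0.0002],"twist":0},{"fingers":-1,"translation":[0,-0.026,-0.0002],"twist":0}]}}

```text
clock: 7.85
tool_pos: [0.5975, -0.2701, 0.0498]
ee_rot: [-3.132, -0.235, 0.0]
force: [1.2, -0.0, -2.0]
opening: 0.0155
```

Run:
```python
from bench import bot
from h import *
st(bot);c=snap(bot,"top","t8");st(bot)
cv2.imwrite("pics/t8z.png",cv2.resize(c['im'][180:270,280:430],None,fx=5,fy=5,interpolation=cv2.INTER_CUBIC))
```

```text
t 7.85 tool [ 0.5975 -0.2701  0.0498] yaw 8.6 tilt [-0.02  0.02] | trough along -183.6 lat(left+) 0.23 | F [ 1.23 -0.03 -1.97] F.u -0.21 T [-0.07 -0.12  0.01] op 0.0155
t 7.9 tool [ 0.5977 -0.2706  0.0498] yaw 8.59 tilt [-0.01  0.  ] | trough along -184.2 lat(left+) 0.17 | F [-0.18 -0.77 -1.55] F.u -0.73 T [-0.07 -0.17 -0.02] op 0.0161
```

View pics/t8z.png

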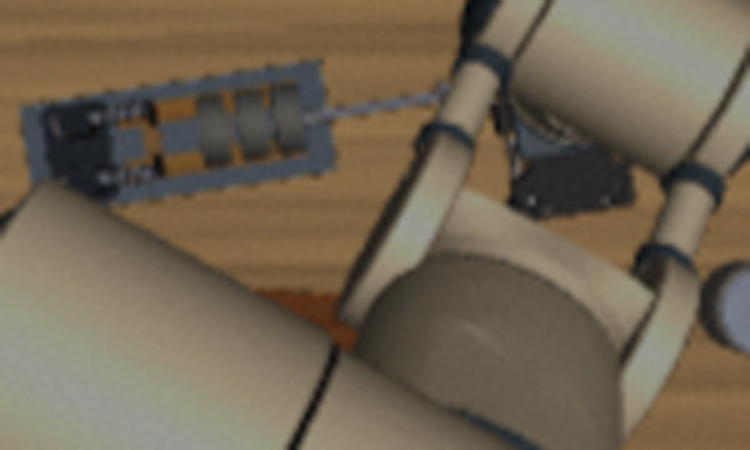

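The tip has entered wheel1 (crop (305,115)); the wheels haven't moved and there is no push force.

Call:
{"fn": "step_arm", "kwargs": {"targets": [{"fingers":-1,"translation":[0.0001,-0.005,0],"twist":0},{"fingers":-1,"translation":[0.0001,-0.011,0],"twist":0},{"fingers":-1,"translation":[0.0001,-0.017,0],"twist":0},{"fingers":-1,"translation":[0.0001,-0.023,0],"twist":0},{"fingers":-1,"translation":[0.0001,-0.029,0],"twist":0},{"fingers":-1,"translation":[0.0001,-0.035,0],"twist":0},{"fingers":-1,"translation":[0.0001,-0.04,0],"twist":0},{"fingers":-1,"translation":[0.0001,-0.04,0],"twist":0}]}}

```text
clock: 8.57
tool_pos: [0.5916, -0.2303, 0.0498]
ee_rot: [-3.132, -0.236, 0.001]
force: [0.3, -1.0, -1.9]
opening: 0.016
```

Run:
```python
from bench import bot
from h import *
st(bot);c=snap(bot,"top","t9");st(bot);c2=snap(bot,"wrist","w9")
cv2.imwrite("pics/t9z.png",np.vstack([cv2.resize(c['im'][180:225,280:400],None,fx=5,fy=5,interpolation=cv2.INTER_CUBIC),cv2.resize(c2['im'][0:160,220:420],(600,370),interpolation=cv2.INTER_CUBIC)]))
```

```text
t 8.57 tool [ 0.5916 -0.2303  0.0498] yaw 8.61 tilt [-0.02  0.02] | trough along -143.4 lat(left+) 0.22 | F [ 0.34 -1.   -1.87] F.u -1.04 T [-0.06 -0.14  0.05] op 0.016
t 8.62 tool [ 0.5918 -0.2309  0.0499] yaw 8.6 tilt [-0.01  0.  ] | trough along -144.1 lat(left+) 0.12 | F [ 0.27  0.38 -1.87] F.u 0.34 T [-0.07 -0.08 -0.02] op 0.0157
```

View pics/t9z.png

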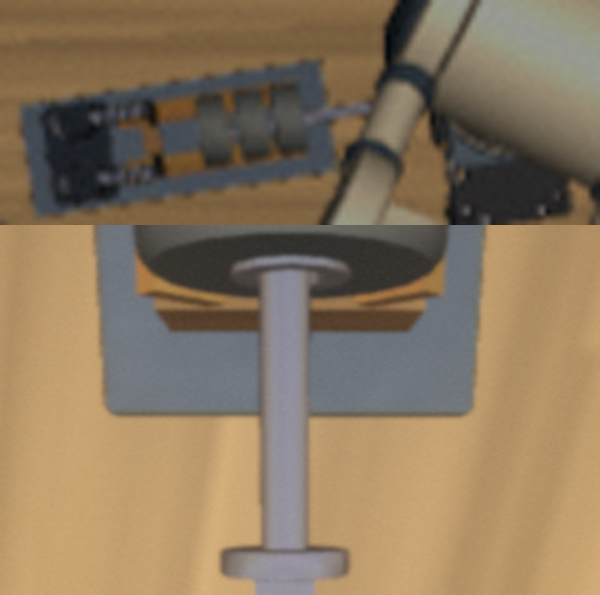

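Call:
{"fn": "step_arm", "kwargs": {"targets": [{"fingers":-1,"translation":[0.0001,-0.005,0],"twist":0},{"fingers":-1,"translation":[0.0001,-0.011,0],"twist":0},{"fingers":-1,"translation":[0.0001,-0.017,0],"twist":0},{"fingers":-1,"translation":[0.0001,-0.023,0],"twist":0},{"fingers":-1,"translation":[0.0001,-0.029,0],"twist":0},{"fingers":-1,"translation":[0.0001,-0.035,0],"twist":0},{"fingers":-1,"translation":[0.0001,-0.038,0],"twist":0},{"fingers":-1,"translation":[0.0001,-0.038,0],"twist":0}]}}

```text
clock: 9.33
tool_pos: [0.5861, -0.193, 0.0498]
ee_rot: [-3.132, -0.236, 0.0]
force: [-0.2, -0.8, -1.6]
opening: 0.0156
```

Run:
```python
from bench import bot
from h import *
st(bot);c=snap(bot,"top","t10");st(bot);c2=snap(bot,"wrist","w10")
cv2.imwrite("pics/t10z.png",np.vstack([cv2.resize(c['im'][180:225,280:400],None,fx=5,fy=5,interpolation=cv2.INTER_CUBIC),cv2.resize(c2['im'][0:160,220:420],(600,370),interpolation=cv2.INTER_CUBIC)]))
```

```text
t 9.33 tool [ 0.5861 -0.193   0.0498] yaw 8.61 tilt [-0.02  0.01] | trough along -105.7 lat(left+) 0.13 | F [-0.17 -0.84 -1.58] F.u -0.8 T [-0.06 -0.11  0.  ] op 0.0156
t 9.38 tool [ 0.5863 -0.1935  0.0499] yaw 8.59 tilt [-0. -0.] | trough along -106.3 lat(left+) 0.04 | F [-0.52 -0.05 -1.54] F.u 0.02 T [-0.12 -0.12  0.02] op 0.0158
```

View pics/t10z.png

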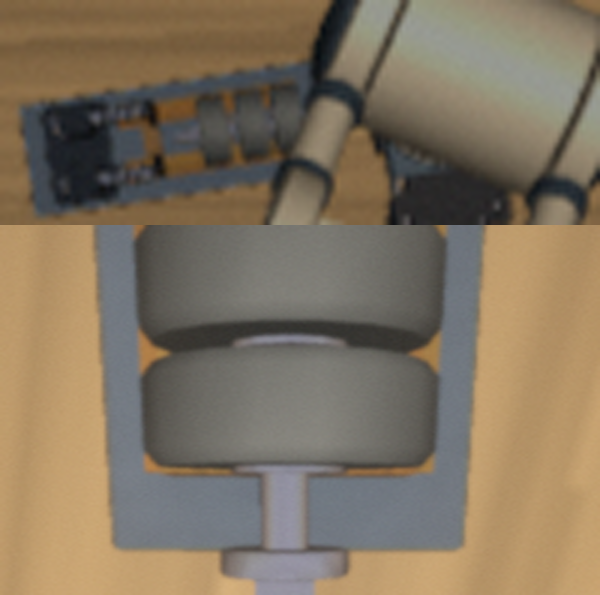

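Call:
{"fn": "step_arm", "kwargs": {"targets": [{"fingers":-1,"translation":[0,-0.003,0],"twist":0},{"fingers":-1,"translation":[0,-0.006,0],"twist":0},{"fingers":-1,"translation":[0,-0.009,0],"twist":0},{"fingers":-1,"translation":[0,-0.012,0],"twist":0},{"fingers":-1,"translation":[0,-0.015,0],"twist":0},{"fingers":-1,"translation":[0,-0.018,0],"twist":0},{"fingers":-1,"translation":[0,-0.018,0],"twist":0}]}}

```text
clock: 10.02
tool_pos: [0.5835, -0.1755, 0.0498]
ee_rot: [-3.133, -0.235, 0.0]
force: [0.5, 0.1, -0.9]
opening: 0.0162
```

Run:
```python
from bench import bot
from h import *
st(bot);c=snap(bot,"top","t11");st(bot);c2=snap(bot,"wrist","w11")
cv2.imwrite("pics/t11z.png",np.vstack([cv2.resize(c['im'][180:225,280:400],None,fx=5,fy=5,interpolation=cv2.INTER_CUBIC),cv2.resize(c2['im'][0:160,220:420],(600,370),interpolation=cv2.INTER_CUBIC)]))
```

```text
t 10.02 tool [ 0.5835 -0.1755  0.0498] yaw 8.59 tilt [-0.01  0.  ] | trough along -88.0 lat(left+) 0.15 | F [ 0.55  0.08 -0.87] F.u 0.0 T [-0.06 -0.16 -0.01] op 0.0162
t 10.07 tool [ 0.5836 -0.1757  0.0498] yaw 8.59 tilt [-0.  0.] | trough along -88.3 lat(left+) 0.09 | F [-0.08  0.18 -1.69] F.u 0.19 T [-0.06 -0.18 -0.05] op 0.0158
```

View pics/t11z.png

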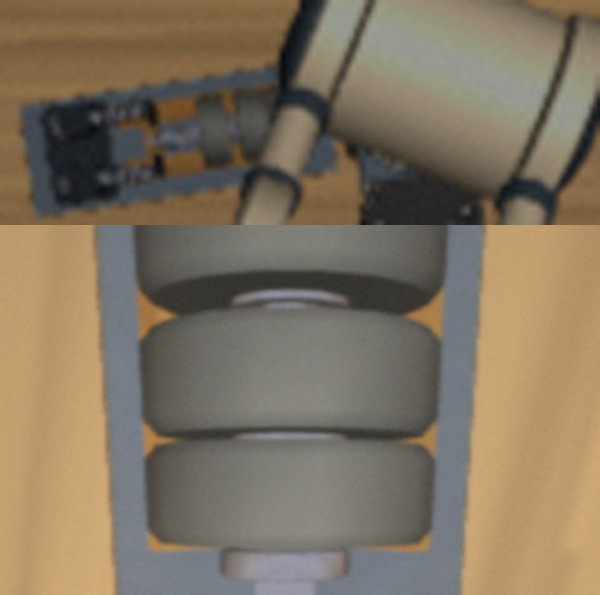

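Run:
```python
from h import *
W=cloud(load("w3"));a=(W[...,:2]-P0)@U;l=(W[...,:2]-P0)@N
for s in (1,-1):
    m=(W[...,2]>.045)&(a>.036)&(a<.09)&(l*s>.010)&(l*s<.03)
    x=a[m]*1000;print(s,m.sum(),np.histogram(x,bins=range(36,92,3)))
W=cloud(load("top0"));a=(W[...,:2]-P0)@U;l=(W[...,:2]-P0)@N
m=(W[...,2]>.06)&(a>.04)&(a<.1)&(abs(l)<.035);print(np.sort(np.round(a[m]*1000))[:20])
```

```text
1 789 (array([ 68,  56,  18,  18,  19,  23,  23,  23,  21,  24,  22, 205,  66,
         8,  46,  45,  43,  61]), array([36, 39, 42, 45, 48, 51, 54, 57, 60, 63, 66, 69, 72, 75, 78, 81, 84,
       87, 90]))
-1 692 (array([ 35,  30,   4,  10,  21,  19,  19,  22,  21,  21,  24, 202,  75,
         8,  36,  40,  43,  62]), array([36, 39, 42, 45, 48, 51, 54, 57, 60, 63, 66, 69, 72, 75, 78, 81, 84,
       87, 90]))
[40. 40. 41. 41. 41. 41. 42. 42. 42. 43. 70. 70. 70. 71. 71. 71. 71. 72.
 72. 72.]
```

Call:
{"fn": "step_arm", "kwargs": {"targets": [{"fingers":-1,"translation":[0,-0.003,0],"twist":0},{"fingers":-1,"translation":[0,-0.006,0],"twist":0},{"fingers":-1,"translation":[0,-0.009,0],"twist":0},{"fingers":-1,"translation":[0,-0.012,0],"twist":0},{"fingers":-1,"translation":[0,-0.015,0],"twist":0},{"fingers":-1,"translation":[0,-0.018,0],"twist":0},{"fingers":-1,"translation":[0,-0.018,0],"twist":0}]}}

```text
clock: 10.7
tool_pos: [0.5808, -0.1576, 0.0498]
ee_rot: [-3.133, -0.235, 0.0]
force: [1.0, -0.1, -1.3]
opening: 0.0158
```

Run:
```python
from bench import bot
from h import *
st(bot);c=snap(bot,"top","t12");st(bot);c2=snap(bot,"wrist","w12")
cv2.imwrite("pics/t12z.png",np.vstack([cv2.resize(c['im'][180:225,280:400],None,fx=5,fy=5,interpolation=cv2.INTER_CUBIC),cv2.resize(c2['im'][0:160,220:420],(600,370),interpolation=cv2.INTER_CUBIC)]))
```

```text
t 10.7 tool [ 0.5808 -0.1576  0.0498] yaw 8.59 tilt [-0.01  0.01] | trough along -69.9 lat(left+) 0.13 | F [ 0.97 -0.12 -1.29] F.u -0.26 T [-0.12 -0.11 -0.01] op 0.0158
t 10.75 tool [ 0.5807 -0.1578  0.0498] yaw 8.59 tilt [-0.02  0.02] | trough along -70.1 lat(left+) 0.25 | F [-0.41 -0.61 -1.63] F.u -0.54 T [-0.09 -0.1  -0.  ] op 0.0156
```

View pics/t12z.png

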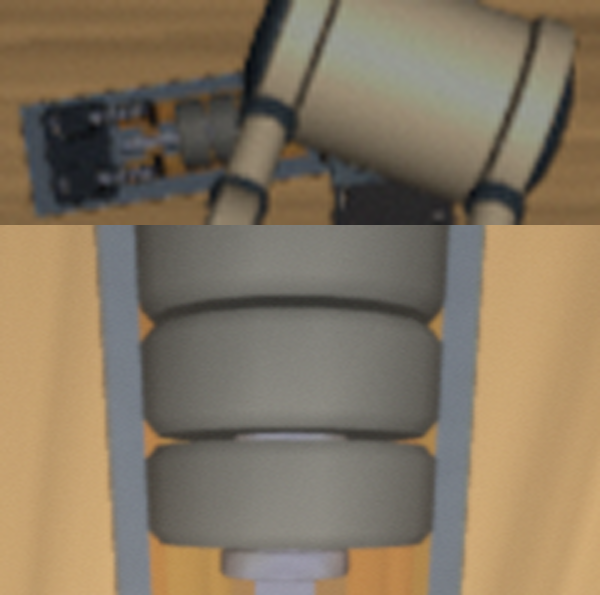

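Call:
{"fn": "step_arm", "kwargs": {"targets": [{"fingers":-1,"translation":[0,-0.002,0],"twist":0},{"fingers":-1,"translation":[0,-0.004,0],"twist":0},{"fingers":-1,"translation":[0,-0.006,0],"twist":0},{"fingers":-1,"translation":[0,-0.006,0],"twist":0}]}}

```text
clock: 11.13
tool_pos: [0.5798, -0.1519, 0.0498]
ee_rot: [-3.133, -0.235, 0.0]
force: [-0.1, 0.2, -0.4]
opening: 0.0158
```

Run:
```python
from bench import bot
from h import *
st(bot);c=snap(bot,"top","t13");st(bot)
```

```text
t 11.13 tool [ 0.5798 -0.1519  0.0498] yaw 8.57 tilt [-0.02  0.01] | trough along -64.2 lat(left+) 0.27 | F [-0.1   0.22 -0.4 ] F.u 0.24 T [-0.08 -0.14 -0.01] op 0.0158
t 11.18 tool [ 0.5799 -0.152   0.0498] yaw 8.57 tilt [-0.01  0.01] | trough along -64.3 lat(left+) 0.2 | F [-0.93 -0.34 -1.29] F.u -0.2 T [-0.11 -0.14 -0.06] op 0.0161
```

Call:
{"fn": "step_arm", "kwargs": {"targets": [{"fingers":-1,"translation":[0,-0.001,0],"twist":0},{"fingers":-1,"translation":[0,-0.002,0],"twist":0},{"fingers":-1,"translation":[0,-0.002,0],"twist":0}]}}

```text
clock: 11.43
tool_pos: [0.5797, -0.1502, 0.0498]
ee_rot: [-3.133, -0.235, 0.0]
force: [0.4, -0.7, -2.2]
opening: 0.0156
```

Run:
```python
from bench import bot
from h import *
st(bot);c=snap(bot,"top","t14");st(bot)
```

```text
t 11.43 tool [ 0.5797 -0.1502  0.0498] yaw 8.57 tilt [-0.  0.] | trough along -62.5 lat(left+) 0.17 | F [ 0.38 -0.69 -2.21] F.u -0.74 T [-0.21 -0.09  0.02] op 0.0156
t 11.48 tool [ 0.5797 -0.1502  0.0498] yaw 8.57 tilt [-0.    0.01] | trough along -62.5 lat(left+) 0.17 | F [ 0.33 -0.41 -2.  ] F.u -0.46 T [-0.18 -0.1   0.01] op 0.0156
```

Call:
{"fn": "step_arm", "kwargs": {"targets": [{"fingers":-1,"translation":[0,-0.001,0],"twist":0},{"fingers":-1,"translation":[0,-0.002,0],"twist":0},{"fingers":-1,"translation":[0,-0.002,0],"twist":0}]}}

```text
clock: 11.73
tool_pos: [0.5794, -0.1482, 0.0498]
ee_rot: [-3.133, -0.235, 0.0]
force: [0.1, -0.7, -1.7]
opening: 0.0155
```

Call:
{"fn": "step_arm", "kwargs": {"targets": [{"fingers":-1,"translation":[0,-0.001,0],"twist":0},{"fingers":-1,"translation":[0,-0.002,0],"twist":0},{"fingers":-1,"translation":[0,-0.002,0],"twist":0}]}}

```text
clock: 11.98
tool_pos: [0.5791, -0.1462, 0.0498]
ee_rot: [-3.133, -0.235, 0.0]
force: [-0.1, 0.6, -1.3]
opening: 0.0161
```

Run:
```python
from bench import bot
from h import *
st(bot);c=snap(bot,"top","t15");st(bot)
```

```text
t 11.98 tool [ 0.5791 -0.1462  0.0498] yaw 8.57 tilt [-0.    0.01] | trough along -58.4 lat(left+) 0.17 | F [-0.13  0.61 -1.31] F.u 0.62 T [-0.19 -0.18 -0.03] op 0.0161
t 12.03 tool [ 0.5791 -0.1462  0.0498] yaw 8.57 tilt [-0.01  0.01] | trough along -58.4 lat(left+) 0.17 | F [-0.02 -0.8  -1.48] F.u -0.79 T [-0.14 -0.12 -0.05] op 0.0155
```

Call:
{"fn": "step_arm", "kwargs": {"targets": [{"fingers":-1,"translation":[0,-0.001,0],"twist":0},{"fingers":-1,"translation":[0,-0.002,0],"twist":0},{"fingers":-1,"translation":[0,-0.002,0],"twist":0}]}}

```text
clock: 12.28
tool_pos: [0.5788, -0.1445, 0.0498]
ee_rot: [3.132, 0.235, 0.0]
force: [0.2, -3.7, -2.0]
opening: 0.0156
```

Call:
{"fn": "step_arm", "kwargs": {"targets": [{"fingers":-1,"translation":[0,-0.001,0],"twist":0},{"fingers":-1,"translation":[0,-0.002,0],"twist":0},{"fingers":-1,"translation":[0,-0.002,0],"twist":0}]}}

```text
clock: 12.53
tool_pos: [0.5788, -0.1431, 0.05]
ee_rot: [3.132, 0.235, 0.001]
force: [-0.1, -7.9, -1.9]
opening: 0.0159
```

Run:
```python
from bench import bot
from h import *
st(bot);c=snap(bot,"top","t16");st(bot);c2=snap(bot,"wrist","w16")
cv2.imwrite("pics/t16z.png",np.vstack([cv2.resize(c['im'][180:225,280:400],None,fx=5,fy=5,interpolation=cv2.INTER_CUBIC),cv2.resize(c2['im'][0:160,220:420],(600,370),interpolation=cv2.INTER_CUBIC)]))
```

```text
t 12.53 tool [ 0.5788 -0.1431  0.05  ] yaw 8.58 tilt [ 0.03 -0.07] | trough along -55.3 lat(left+) 0.03 | F [-0.14 -7.85 -1.87] F.u -7.74 T [-1.63 -0.    0.08] op 0.0159
t 12.58 tool [ 0.5788 -0.1432  0.05  ] yaw 8.58 tilt [ 0.03 -0.07] | trough along -55.4 lat(left+) 0.03 | F [-1.16 -9.23 -0.26] F.u -8.96 T [-1.63  0.02  0.11] op 0.0161
```

View pics/t16z.png

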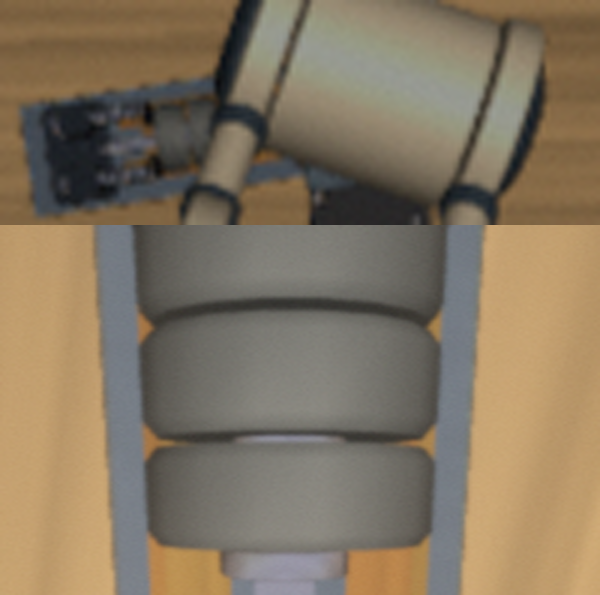

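Call:
{"fn": "step_arm", "kwargs": {"targets": [{"fingers":-1,"translation":[0,-0.0006,0],"twist":0},{"fingers":-1,"translation":[0,-0.0006,0],"twist":0},{"fingers":-1,"translation":[0,-0.0006,0],"twist":0}]}}

```text
clock: 12.88
tool_pos: [0.5787, -0.1428, 0.05]
ee_rot: [3.131, 0.235, 0.001]
force: [-1.0, -10.5, -0.1]
opening: 0.0158
```

Run:
```python
from bench import bot
from h import *
for i in range(4): st(bot);bot.grab_frame("top")
```

```text
t 12.88 tool [ 0.5787 -0.1428  0.05  ] yaw 8.58 tilt [ 0.04 -0.08] | trough along -55.1 lat(left+) 0.01 | F [ -1.04 -10.54  -0.12] F.u -10.27 T [-2.    0.07  0.2 ] op 0.0158
t 12.93 tool [ 0.5787 -0.1428  0.05  ] yaw 8.57 tilt [ 0.04 -0.08] | trough along -55.0 lat(left+) 0.01 | F [ -0.79 -11.    -0.85] F.u -10.76 T [-2.02  0.13  0.16] op 0.016
t 12.98 tool [ 0.5787 -0.1429  0.05  ] yaw 8.58 tilt [ 0.04 -0.08] | trough along -55.1 lat(left+) 0.0 | F [ -1.41 -11.56  -0.95] F.u -11.22 T [-2.07  0.06  0.17] op 0.0158
t 13.03 tool [ 0.5787 -0.1428  0.05  ] yaw 8.58 tilt [ 0.04 -0.08] | trough along -55.1 lat(left+) 0.02 | F [ -0.87 -11.44  -0.76] F.u -11.18 T [-1.99  0.01  0.17] op 0.0157
```

Call:
{"fn": "step_arm", "kwargs": {"targets": [{"fingers":-1,"translation":[0,0,0],"twist":0},{"fingers":-1,"translation":[0,0,0],"twist":0},{"fingers":-1,"translation":[0,0,0],"twist":0},{"fingers":-1,"translation":[0,0,0],"twist":0},{"fingers":-1,"translation":[0,0,0],"twist":0},{"fingers":-1,"translation":[0,0,0],"twist":0},{"fingers":-1,"translation":[0,0,0],"twist":0},{"fingers":-1,"translation":[0,0,0],"twist":0},{"fingers":-1,"translation":[0,0,0],"twist":0},{"fingers":-1,"translation":[0,0,0],"twist":0}]}}

```text
clock: 13.92
tool_pos: [0.5787, -0.1429, 0.05]
ee_rot: [3.131, 0.235, 0.001]
force: [-1.8, -11.3, -0.4]
opening: 0.0159
```

Run:
```python
from bench import bot
from h import *
st(bot)
W=None
c=snap(bot,"wrist","w17")
cv2.imwrite("pics/w17z.png",cv2.resize(c['im'][0:170,210:430],None,fx=3.6,fy=3.5,interpolation=cv2.INTER_CUBIC))
# spacing estimate: row of features at col ~ 315
t=c['tool'];X=R.from_rotvec(c['rot']).as_matrix()
```

```text
t 13.92 tool [ 0.5787 -0.1429  0.05  ] yaw 8.57 tilt [ 0.04 -0.08] | trough along -55.1 lat(left+) 0.02 | F [ -1.82 -11.34  -0.42] F.u -10.94 T [-2.02  0.06  0.1 ] op 0.0159
```

View pics/w17z.png

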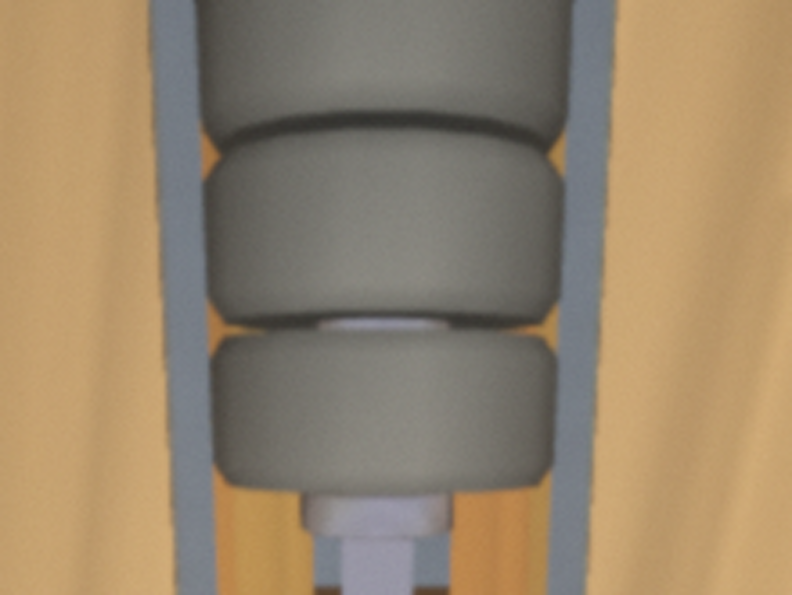

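Call:
{"fn": "step_arm", "kwargs": {"targets": [{"fingers":-1,"translation":[0,0.0008,0],"twist":0},{"fingers":-1,"translation":[0,0.0016,0],"twist":0},{"fingers":-1,"translation":[0,0.0024,0],"twist":0},{"fingers":-1,"translation":[0,0.0032,0],"twist":0},{"fingers":-1,"translation":[0,0.0038,0],"twist":0},{"fingers":-1,"translation":[0,0.0038,0],"twist":0}], "force": 60}}

```text
clock: 14.47
tool_pos: [0.5789, -0.1454, 0.0498]
ee_rot: [-3.132, -0.234, 0.0]
force: [0.2, 0.0, -1.4]
opening: 0.0154
```

Run:
```python
from bench import bot
from h import *
for i in range(3): st(bot);bot.grab_frame("top")
```

```text
t 14.47 tool [ 0.5789 -0.1454  0.0498] yaw 8.56 tilt [-0.01  0.02] | trough along -57.6 lat(left+) 0.2 | F [ 0.19  0.01 -1.38] F.u -0.02 T [-0.07 -0.18  0.03] op 0.0154
t 14.52 tool [ 0.5789 -0.1454  0.0498] yaw 8.56 tilt [-0.01  0.02] | trough along -57.6 lat(left+) 0.2 | F [ 0.1   0.13 -2.82] F.u 0.11 T [-0.13 -0.09  0.02] op 0.0153
t 14.57 tool [ 0.5789 -0.1454  0.0497] yaw 8.57 tilt [-0.01  0.02] | trough along -57.6 lat(left+) 0.19 | F [-0.49 -0.73 -1.5 ] F.u -0.65 T [-0.09 -0.07  0.  ] op 0.0159
```

Call:
{"fn": "step_arm", "kwargs": {"targets": [{"fingers":-1,"translation":[0,0,-0.001],"twist":0},{"fingers":-1,"translation":[0,0,-0.003],"twist":0},{"fingers":-1,"translation":[0,0,-0.006],"twist":0},{"fingers":-1,"translation":[0,0,-0.01],"twist":0},{"fingers":-1,"translation":[0,0,-0.015],"twist":0},{"fingers":-1,"translation":[0,0,-0.02],"twist":0},{"fingers":-1,"translation":[0,0,-0.025],"twist":0},{"fingers":-1,"translation":[0,0,-0.03],"twist":0},{"fingers":-1,"translation":[0,0,-0.035],"twist":0},{"fingers":-1,"translation":[0,0,-0.039],"twist":0},{"fingers":-1,"translation":[0,0,-0.042],"twist":0},{"fingers":-1,"translation":[0,0,-0.042],"twist":0}]}}

```text
clock: 15.62
tool_pos: [0.5793, -0.1457, 0.0925]
ee_rot: [3.132, 0.235, 0.001]
force: [-0.3, 0.2, -2.9]
opening: 0.0155
```

Run:
```python
from bench import bot
from h import *
st(bot);c=snap(bot,"top","t18");st(bot);c2=snap(bot,"wrist","w18");c3=snap(bot,"scene","s18")
a=cv2.resize(c3['im'][150:230,270:370],(480,384),interpolation=cv2.INTER_CUBIC);b=cv2.resize(c2['im'][0:200,210:420],(320,384))
cv2.imwrite("pics/t18z.png",np.hstack([a,b]))
```

```text
t 15.62 tool [ 0.5793 -0.1457  0.0925] yaw 8.57 tilt [ 0.05 -0.02] | trough along -57.9 lat(left+) -0.15 | F [-0.28  0.19 -2.93] F.u 0.22 T [-0.22 -0.16 -0.02] op 0.0155
t 15.67 tool [ 0.5791 -0.1456  0.0921] yaw 8.57 tilt [ 0.03 -0.01] | trough along -57.9 lat(left+) 0.01 | F [-0.16 -0.12 -2.43] F.u -0.1 T [-0.23 -0.13  0.  ] op 0.0155
```

View pics/t18z.png

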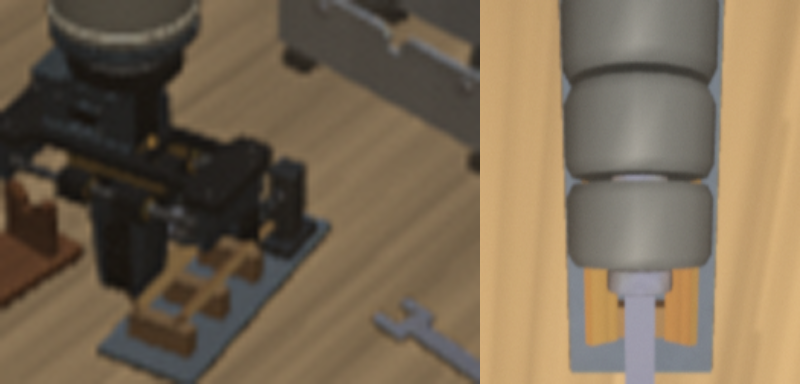

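Step 2 looks good: wheels tight on the axle, trough empty. Moving to a viewing pose beside the empty bay.

Call:
{"fn": "step_arm", "kwargs": {"targets": [{"fingers":-1,"translation":[0,0,-0.003],"twist":0},{"fingers":-1,"translation":[0,0,-0.008],"twist":0},{"fingers":-1,"translation":[0,-0.002,-0.015],"twist":0},{"fingers":-1,"translation":[-0.001,-0.006,-0.025],"twist":0},{"fingers":-1,"translation":[-0.002,-0.012,-0.037],"twist":0},{"fingers":-1,"translation":[-0.003,-0.02,-0.05],"twist":0},{"fingers":-1,"translation":[-0.005,-0.03,-0.063],"twist":0},{"fingers":-1,"translation":[-0.007,-0.042,-0.076],"twist":0},{"fingers":-1,"translation":[-0.009,-0.056,-0.089],"twist":0},{"fingers":-1,"translation":[-0.012,-0.072,-0.101],"twist":0},{"fingers":-1,"translation":[-0.015,-0.09,-0.112],"twist":0},{"fingers":-1,"translation":[-0.018,-0.11,-0.12],"twist":0}]}}

```text
clock: 16.77
tool_pos: [0.5443, -0.0379, 0.2136]
ee_rot: [3.133, 0.235, 0.002]
force: [1.7, -0.2, -3.2]
opening: 0.0157
```

Call:
{"fn": "step_arm", "kwargs": {"targets": [{"fingers":-1,"translation":[-0.003,-0.022,-0.005],"twist":0},{"fingers":-1,"translation":[-0.006,-0.046,-0.008],"twist":0},{"fingers":-1,"translation":[-0.01,-0.071,-0.008],"twist":0},{"fingers":-1,"translation":[-0.014,-0.096,-0.008],"twist":0},{"fingers":-1,"translation":[-0.018,-0.121,-0.008],"twist":0},{"fingers":-1,"translation":[-0.022,-0.146,-0.008],"twist":0},{"fingers":-1,"translation":[-0.026,-0.17,-0.008],"twist":0},{"fingers":-1,"translation":[-0.03,-0.192,-0.008],"twist":0},{"fingers":-1,"translation":[-0.034,-0.212,-0.008],"twist":0},{"fingers":-1,"translation":[-0.037,-0.23,-0.008],"twist":0},{"fingers":-1,"translation":[-0.04,-0.246,-0.008],"twist":0},{"fingers":-1,"translation":[-0.042,-0.259,-0.008],"twist":0}]}}

```text
clock: 17.77
tool_pos: [0.4629, 0.2122, 0.2205]
ee_rot: [-3.133, -0.237, 0.0]
force: [0.4, -1.2, -2.5]
opening: 0.0157
```

Call:
{"fn": "step_arm", "kwargs": {"targets": [{"fingers":-1,"translation":[-0.002,-0.01,0],"twist":0.7},{"fingers":-1,"translation":[-0.002,-0.018,0],"twist":2},{"fingers":-1,"translation":[-0.002,-0.023,0],"twist":4},{"fingers":-1,"translation":[-0.002,-0.026,0],"twist":6.5},{"fingers":-1,"translation":[-0.002,-0.026,0],"twist":9},{"fingers":-1,"translation":[-0.002,-0.026,0],"twist":11.5},{"fingers":-1,"translation":[-0.002,-0.026,0],"twist":13.5},{"fingers":-1,"translation":[-0.002,-0.026,0],"twist":15.2},{"fingers":-1,"translation":[-0.002,-0.026,0],"twist":16.2},{"fingers":-1,"translation":[-0.002,-0.026,0],"twist":16.6},{"fingers":-1,"translation":[-0.002,-0.026,0],"twist":16.6},{"fingers":-1,"translation":[-0.002,-0.026,0],"twist":16.6}]}}

```text
clock: 18.77
tool_pos: [0.4585, 0.236, 0.22]
ee_rot: [-3.134, 0.219, 0.0]
force: [-0.4, -0.2, -3.4]
opening: 0.0157
```

Run:
```python
from bench import bot
from h import *
c2=snap(bot,"wrist","w20");st(bot)
for q,h in [("conveyor",0),("bay",.07)]:
    print(q,[(round(float(x['p']),2),np.round(x['location'],1).tolist(),np.round(ray(c2,x['location'][::-1],h)[:2],4).tolist()) for x in bot.tip_of(q,"wrist")[:2]])
```

```text
t 18.82 tool [0.4586 0.2359 0.2199] yaw -7.99 tilt [-0. -0.] | trough along 337.3 lat(left+) 62.83 | F [-0.62  0.36 -2.7 ] F.u 0.45 T [-0.29 -0.04 -0.05] op 0.0156
conveyor [(0.85, [164.5, 373.4], [0.5341, 0.2386]), (0.36, [114.0, 316.1], [0.4705, 0.31])]
bay [(0.98, [178.2, 384.2], [0.5324, 0.2349])]
```

View pics/w20.png

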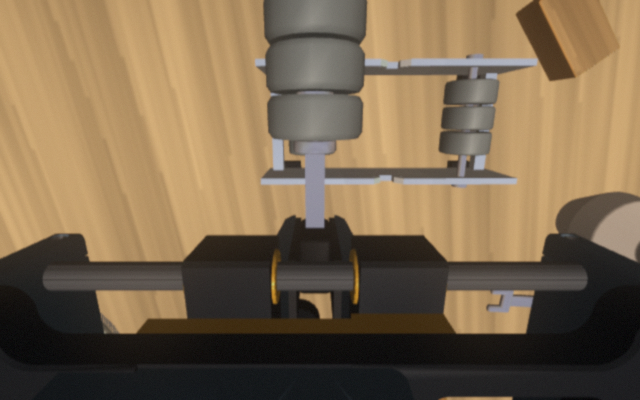

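Run:
```python
from h import *
c=load("w20");im=c['im']
cv2.imwrite("pics/w20a.png",np.vstack([cv2.resize(im[160:195,330:430],(800,280),interpolation=cv2.INTER_CUBIC),cv2.resize(im[50:85,345:445],(800,280),interpolation=cv2.INTER_CUBIC)]))
```

```text
(no output)
```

View pics/w20a.png

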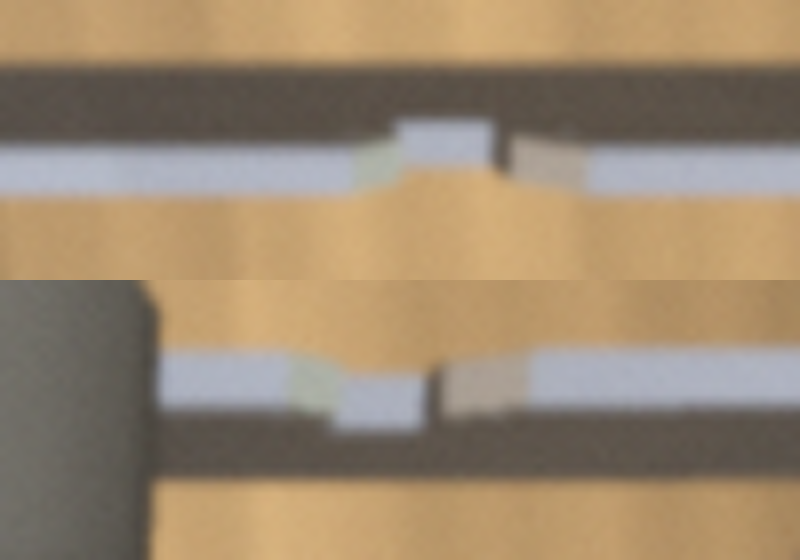

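Run:
```python
from h import *
c=load("w20");t=c['tool'];X=R.from_rotvec(c['rot']).as_matrix()
pt=lambda u,v,h:ray(c,(u,v),h)
nt=pt(388.75,181.25,.083);nb=pt(385.75,177.9,.065);ft=pt(396.06,62.5,.083);fb=pt(392.5,65.4,.066)
print(nt,nb,ft,fb)
for a,b in ((nt,ft),(nb,fb)):
    d=(b-a)[:2];print("len",np.linalg.norm(d),"ang",np.degrees(np.arctan2(d[1],d[0])))
# rails direction via top edges: near rail front edge pixels
a=pt(265,181,.083);b=pt(513,181,.083)
# use rows precisely
im=c['im'].astype(float)
def fitrow(cols,r0,r1):
    out=[]
    g=cv2.GaussianBlur(c['im'],(3,3),0).astype(float)
    b=g[...,0]-.75*g[...,2]
    for u in cols:
        w=b[r0:r1,u];w=np.clip(w-w.max()*.5,0,None);out.append((u,(np.arange(r0,r1)*w).sum()/w.sum()))
    return np.array(out)
for cols,r0,r1 in ((list(range(335,370))+list(range(408,450))+list(range(475,510)),174,187),(list(range(369,378))+list(range(414,462))+list(range(500,530)),55,70)):
    p=fitrow(cols,r0,r1);Q=np.array([pt(*q,.083)[:2] for q in p]);k=np.polyfit(Q[:,0],Q[:,1],1);r=Q[:,1]-np.polyval(k,Q[:,0]);m=abs(r)<.002;k=np.polyfit(Q[m,0],Q[m,1],1);print("rail slope deg",np.degrees(np.arctan(k[0])),"-> conv x ang",90+np.degrees(np.arctan(k[0])),r.std(), "y at notch", np.polyval(k,.532))
for nm,(u,v) in {"neck":(314.7,200),"neck2":(315.2,165),"colL":(289,147),"colR":(337,147),"w1L":(268.5,125),"w1R":(362.5,125),"w2L":(267,62),"w2R":(365,62)}.items():
    h=t[2]+.0101+(.005 if 'neck' in nm else 0); p=pt(u,v,h)-t;print(nm,np.round(p@X*1000,1))
```

```text
[0.53407988 0.23403527 0.083     ] [0.5350201  0.23384255 0.065     ] [0.54938789 0.34462926 0.083     ] [0.55023625 0.34454564 0.066     ]
len 0.11164840242356742 ang 82.11940864070307
len 0.11174392690763787 ang 82.17373040007288
rail slope deg -7.830669845012505 -> conv x ang 82.16933015498749 0.00010370357124858406 y at notch 0.2348608193645209
rail slope deg -7.897521381921226 -> conv x ang 82.10247861807878 5.835997454948858e-05 y at notch 0.34741720230099077
neck [ -0.1 -30.  -15.1]
neck2 [  0.1 -48.4 -15.1]
colL [-13.4 -56.9 -10.1]
colR [ 11.4 -57.  -10.1]
w1L [-23.5 -68.  -10.1]
w1R [ 24.1 -68.  -10.1]
w2L [-23.1 -97.5 -10.1]
w2R [ 24.1 -97.5 -10.1]
```

Call:
{"fn": "step_arm", "kwargs": {"targets": [{"fingers":-1,"translation":[0.003,0.001,0],"twist":0},{"fingers":-1,"translation":[0.01,0.004,0],"twist":0},{"fingers":-1,"translation":[0.02,0.008,0],"twist":0},{"fingers":-1,"translation":[0.032,0.012,0],"twist":-0.1},{"fingers":-1,"translation":[0.044,0.016,0],"twist":-0.1},{"fingers":-1,"translation":[0.056,0.02,0],"twist":-0.1},{"fingers":-1,"translation":[0.066,0.0235,0],"twist":-0.1},{"fingers":-1,"translation":[0.072,0.0255,0],"twist":-0.1},{"fingers":-1,"translation":[0.075,0.0263,0.002],"twist":-0.1},{"fingers":-1,"translation":[0.0755,0.0263,0.006],"twist":-0.1},{"fingers":-1,"translation":[0.0755,0.0263,0.012],"twist":-0.1},{"fingers":-1,"translation":[0.0755,0.0263,0.02],"twist":-0.1}]}}

```text
clock: 19.92
tool_pos: [0.5296, 0.1994, 0.1994]
ee_rot: [-3.134, 0.217, -0.0]
force: [0.3, -0.1, -2.5]
opening: 0.0155
```

Call:
{"fn": "step_arm", "kwargs": {"targets": [{"fingers":-1,"translation":[0,0,0.01],"twist":0},{"fingers":-1,"translation":[0,0,0.022],"twist":0},{"fingers":-1,"translation":[0,0,0.034],"twist":0},{"fingers":-1,"translation":[0,0,0.046],"twist":0},{"fingers":-1,"translation":[0,0,0.057],"twist":0},{"fingers":-1,"translation":[0,0,0.067],"twist":0},{"fingers":-1,"translation":[0,0,0.076],"twist":0},{"fingers":-1,"translation":[0,0,0.083],"twist":0},{"fingers":-1,"translation":[0,0,0.088],"twist":0},{"fingers":-1,"translation":[0,0,0.09],"twist":0},{"fingers":-1,"translation":[0,0,0.09],"twist":0},{"fingers":-1,"translation":[0,0,0.09],"twist":0}]}}

```text
clock: 20.92
tool_pos: [0.5301, 0.1992, 0.1101]
ee_rot: [-3.134, 0.217, -0.001]
force: [0.1, 0.2, -2.0]
opening: 0.016
```

```bash
cat >> h.py <<'E'
B0=np.array([.5345,.2340]);TB=np.radians(82.15);UB=np.array([np.cos(TB),np.sin(TB)]);NB=np.array([-UB[1],UB[0]])
def sb(bot):
    st(bot);s=bot.sense();e=s['tool_pos'][:2]-B0;print("   bay: axle origin along",round((e@UB)*1000+61,2),"lat left+",round(e@NB*1000,2),"axle z",round(s['tool_pos'][2]+.0101,4))
E
python3 - <<'E'
from bench import bot
from h import *
sb(bot);c2=snap(bot,"wrist","w21");c3=snap(bot,"scene","s21");sb(bot);c1=snap(bot,"top","t21")
a=cv2.resize(c3['im'][100:200,300:425],(500,400),interpolation=cv2.INTER_CUBIC);b=cv2.resize(c2['im'][0:250,150:480],(300,227))
b=np.vstack([b,np.zeros((173,300,3),np.uint8)]);cv2.imwrite("pics/s21z.png",np.hstack([a,b]))
cv2.imwrite("pics/w21z.png",cv2.resize(c2['im'][0:250,190:450],(780,600),interpolation=cv2.INTER_CUBIC))
E
```

```text
t 20.92 tool [0.5301 0.1992 0.1101] yaw -7.94 tilt [0.03 0.01] | trough along 290.4 lat(left+) -2.51 | F [ 0.07  0.22 -2.  ] F.u 0.21 T [-0.26 -0.04 -0.03] op 0.016
   bay: axle origin along 25.95 lat left+ -0.44 axle z 0.1202
t 21.02 tool [0.5303 0.1993 0.1103] yaw -7.94 tilt [0.05 0.01] | trough along 290.5 lat(left+) -2.62 | F [-0.12 -0.05 -3.11] F.u -0.03 T [-0.27 -0.04 -0.04] op 0.0157
   bay: axle origin along 26.0 lat left+ -0.55 axle z 0.1204
```

View pics/s21z.png

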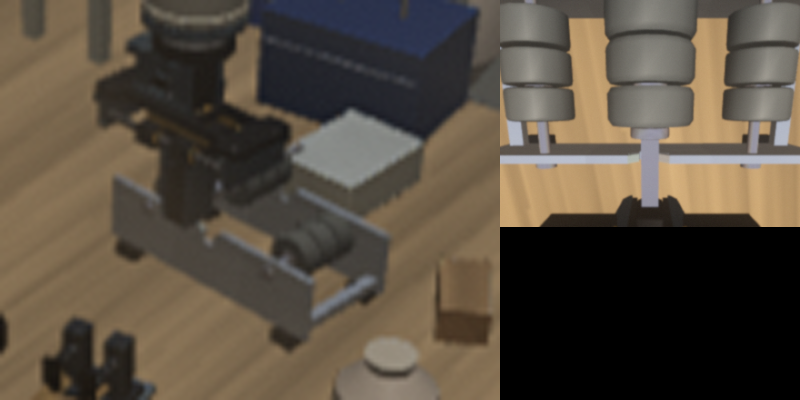

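View pics/w21z.png

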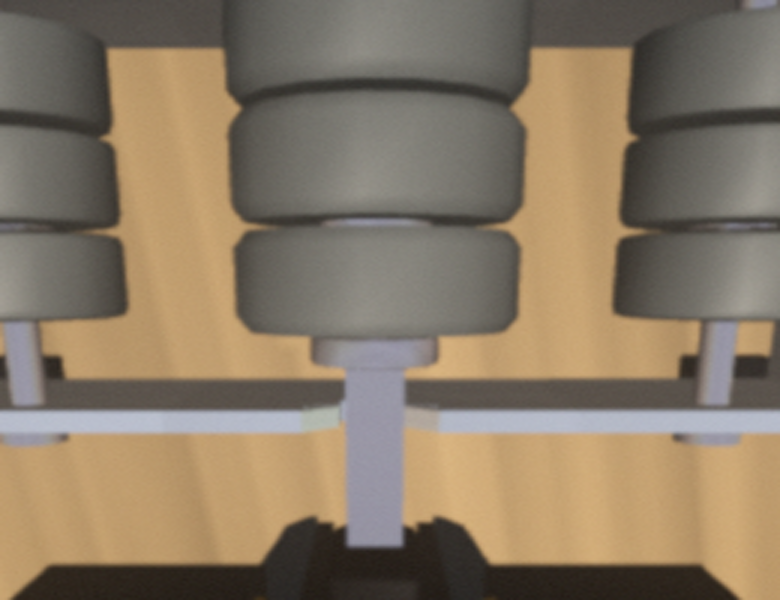

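Call:
{"fn": "step_arm", "kwargs": {"targets": [{"fingers":-1,"translation":[-0.0006,0,0.002],"twist":-0.1},{"fingers":-1,"translation":[-0.0006,0,0.006],"twist":-0.1},{"fingers":-1,"translation":[-0.0006,0,0.011],"twist":-0.1},{"fingers":-1,"translation":[-0.0006,0,0.016],"twist":-0.1},{"fingers":-1,"translation":[-0.0006,0,0.021],"twist":-0.1},{"fingers":-1,"translation":[-0.0006,0,0.025],"twist":-0.1},{"fingers":-1,"translation":[-0.0006,0,0.028],"twist":-0.1},{"fingers":-1,"translation":[-0.0006,0,0.03],"twist":-0.1},{"fingers":-1,"translation":[-0.0006,0,0.03],"twist":-0.1},{"fingers":-1,"translation":[-0.0006,0,0.03],"twist":-0.1}]}}

```text
clock: 21.9
tool_pos: [0.5294, 0.1992, 0.0798]
ee_rot: [3.134, -0.215, -0.0]
force: [0.4, -1.1, -2.4]
opening: 0.0161
```

Run:
```python
from bench import bot
from h import *
c2=snap(bot,"wrist","w22");sb(bot)
cv2.imwrite("pics/w22z.png",cv2.resize(c2['im'][0:250,190:450],(780,600),interpolation=cv2.INTER_CUBIC))
```

```text
t 21.95 tool [0.5294 0.1993 0.0799] yaw -7.83 tilt [0.01 0.  ] | trough along 290.6 lat(left+) -1.81 | F [-0.39  0.76 -2.81] F.u 0.81 T [-0.31 -0.04 -0.04] op 0.0155
   bay: axle origin along 25.9 lat left+ 0.27 axle z 0.09
```

View pics/w22z.png

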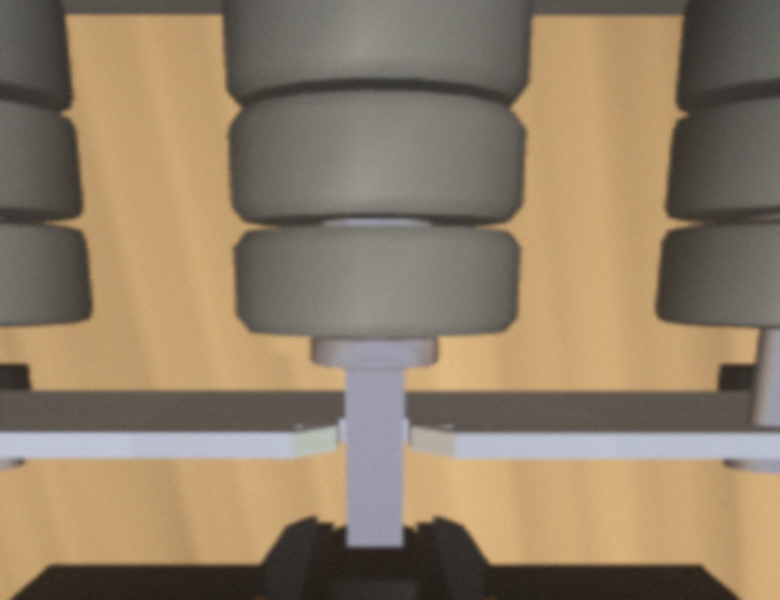

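Call:
{"fn": "step_arm", "kwargs": {"targets": [{"fingers":-1,"translation":[0,0,0.002],"twist":0},{"fingers":-1,"translation":[0,0,0.004],"twist":0},{"fingers":-1,"translation":[0,0,0.006],"twist":0},{"fingers":-1,"translation":[0,0,0.008],"twist":0},{"fingers":-1,"translation":[0,0,0.01],"twist":0},{"fingers":-1,"translation":[0,0,0.012],"twist":0},{"fingers":-1,"translation":[0,0,0.014],"twist":0},{"fingers":-1,"translation":[0,0,0.014],"twist":0},{"fingers":-1,"translation":[0,0,0.014],"twist":0}]}}

```text
clock: 22.7
tool_pos: [0.5292, 0.1992, 0.0657]
ee_rot: [3.134, -0.215, -0.0]
force: [0.0, 0.3, -2.9]
opening: 0.0155
```

Run:
```python
from bench import bot
from h import *
c2=snap(bot,"wrist","w23");sb(bot);bot.grab_frame("top");sb(bot)
```

```text
t 22.75 tool [0.5294 0.1993 0.0658] yaw -7.83 tilt [0. 0.] | trough along 290.6 lat(left+) -1.74 | F [ 0.69 -0.43 -3.04] F.u -0.53 T [-0.26 -0.04 -0.  ] op 0.0157
   bay: axle origin along 25.89 lat left+ 0.35 axle z 0.0759
t 22.8 tool [0.5294 0.1993 0.0659] yaw -7.83 tilt [0.01 0.  ] | trough along 290.6 lat(left+) -1.79 | F [ 0.87  0.66 -3.31] F.u 0.53 T [-0.27 -0.08  0.01] op 0.016
   bay: axle origin along 25.91 lat left+ 0.3 axle z 0.076
```

Call:
{"fn": "step_arm", "kwargs": {"targets": [{"fingers":-1,"translation":[0.0002,0,0.001],"twist":0},{"fingers":-1,"translation":[0.0002,0,0.002],"twist":0},{"fingers":-1,"translation":[0.0002,0,0.003],"twist":0},{"fingers":-1,"translation":[0.0002,0,0.004],"twist":0},{"fingers":-1,"translation":[0.0002,0,0.0045],"twist":0},{"fingers":-1,"translation":[0.0002,0,0.0045],"twist":0}]}}

```text
clock: 23.3
tool_pos: [0.5294, 0.1992, 0.0612]
ee_rot: [3.134, -0.215, -0.0]
force: [-0.2, 0.3, -3.1]
opening: 0.0157
```

Run:
```python
from bench import bot
from h import *
sb(bot);bot.grab_frame("top");sb(bot)
```

```text
t 23.3 tool [0.5294 0.1992 0.0612] yaw -7.83 tilt [-0.01 -0.  ] | trough along 290.5 lat(left+) -1.79 | F [-0.18  0.31 -3.13] F.u 0.34 T [-0.26 -0.08 -0.01] op 0.0157
   bay: axle origin along 25.83 lat left+ 0.27 axle z 0.0713
t 23.35 tool [0.5295 0.1992 0.0612] yaw -7.83 tilt [-0.01 -0.  ] | trough along 290.5 lat(left+) -1.85 | F [-1.   -0.61 -2.75] F.u -0.46 T [-0.26 -0.02  0.02] op 0.0158
   bay: axle origin along 25.85 lat left+ 0.21 axle z 0.0713
```

Call:
{"fn": "step_arm", "kwargs": {"targets": [{"fingers":-1,"translation":[0,0,0.0005],"twist":0},{"fingers":-1,"translation":[0,0,0.001],"twist":0},{"fingers":-1,"translation":[0,0,0.001],"twist":0}]}}

```text
clock: 23.6
tool_pos: [0.5295, 0.1992, 0.0602]
ee_rot: [-3.134, 0.215, 0.0]
force: [0.4, -0.0, -3.7]
opening: 0.016
```

Run:
```python
from bench import bot
from h import *
sb(bot);bot.grab_frame("top");sb(bot)
```

```text
t 23.6 tool [0.5295 0.1992 0.0602] yaw -7.84 tilt [-0.01  0.  ] | trough along 290.5 lat(left+) -1.87 | F [ 0.35 -0.01 -3.69] F.u -0.06 T [-0.25 -0.04 -0.01] op 0.016
   bay: axle origin along 25.85 lat left+ 0.19 axle z 0.0703
t 23.65 tool [0.5295 0.1992 0.0603] yaw -7.83 tilt [-0.01 -0.  ] | trough along 290.5 lat(left+) -1.84 | F [-1.58  0.88 -3.58] F.u 1.11 T [-0.28 -0.06  0.01] op 0.0158
   bay: axle origin along 25.85 lat left+ 0.23 axle z 0.0704
```

Call:
{"fn": "step_arm", "kwargs": {"targets": [{"fingers":-1,"translation":[0,0,0.0004],"twist":0},{"fingers":-1,"translation":[0,0,0.0008],"twist":0},{"fingers":-1,"translation":[0,0,0.0008],"twist":0}]}}

```text
clock: 23.9
tool_pos: [0.5296, 0.1993, 0.0599]
ee_rot: [-3.134, 0.215, -0.001]
force: [-2.0, -1.1, 4.5]
opening: 0.0158
```

Run:
```python
from bench import bot
from h import *
sb(bot);bot.grab_frame("top");sb(bot);c=snap(bot,"wrist","w24");cv2.imwrite("pics/w24z.png",cv2.resize(c['im'][0:250,190:450],(780,600),interpolation=cv2.INTER_CUBIC))
```

```text
t 23.9 tool [0.5296 0.1993 0.0599] yaw -7.83 tilt [0.02 0.01] | trough along 290.6 lat(left+) -1.99 | F [-2.03 -1.14  4.47] F.u -0.82 T [-0.11  0.27  0.05] op 0.0158
   bay: axle origin along 25.91 lat left+ 0.09 axle z 0.07
t 23.95 tool [0.5296 0.1992 0.0599] yaw -7.84 tilt [0.02 0.01] | trough along 290.5 lat(left+) -1.98 | F [-1.73 -1.7   5.2 ] F.u -1.42 T [-0.2   0.27  0.07] op 0.016
   bay: axle origin along 25.9 lat left+ 0.09 axle z 0.07
```

View pics/w24z.png

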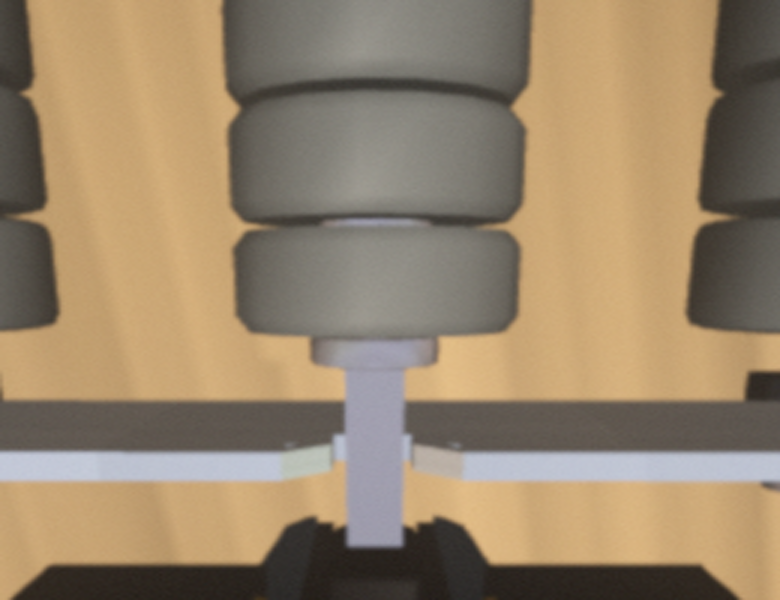

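Call:
{"fn": "step_arm", "kwargs": {"targets": [{"fingers":-1,"translation":[0,0,-0.0004],"twist":0},{"fingers":-1,"translation":[0,0,-0.0004],"twist":0},{"fingers":-0.55,"translation":[0,0,-0.0004],"twist":0},{"fingers":-0.4,"translation":[0,0,-0.0004],"twist":0},{"fingers":-0.2,"translation":[0,0,-0.0004],"twist":0},{"fingers":-0.2,"translation":[0,0,-0.0004],"twist":0},{"fingers":-0.2,"translation":[0,0,-0.0004],"twist":0},{"fingers":-0.2,"translation":[0,0,-0.0004],"twist":0}]}}

```text
clock: 24.67
tool_pos: [0.5295, 0.1992, 0.0599]
ee_rot: [-3.134, 0.215, 0.0]
force: [0.3, -0.3, -1.0]
opening: 0.0365
```

Run:
```python
from bench import bot
from h import *
sb(bot);c=snap(bot,"wrist","w25");cv2.imwrite("pics/w25z.png",cv2.resize(c['im'][0:260,190:450],(780,600),interpolation=cv2.INTER_CUBIC))
```

```text
t 24.67 tool [0.5295 0.1992 0.0599] yaw -7.83 tilt [-0.  0.] | trough along 290.5 lat(left+) -1.9 | F [ 0.31 -0.34 -0.96] F.u -0.39 T [-0.   -0.07  0.04] op 0.0365
   bay: axle origin along 25.86 lat left+ 0.16 axle z 0.07
```

View pics/w25z.png

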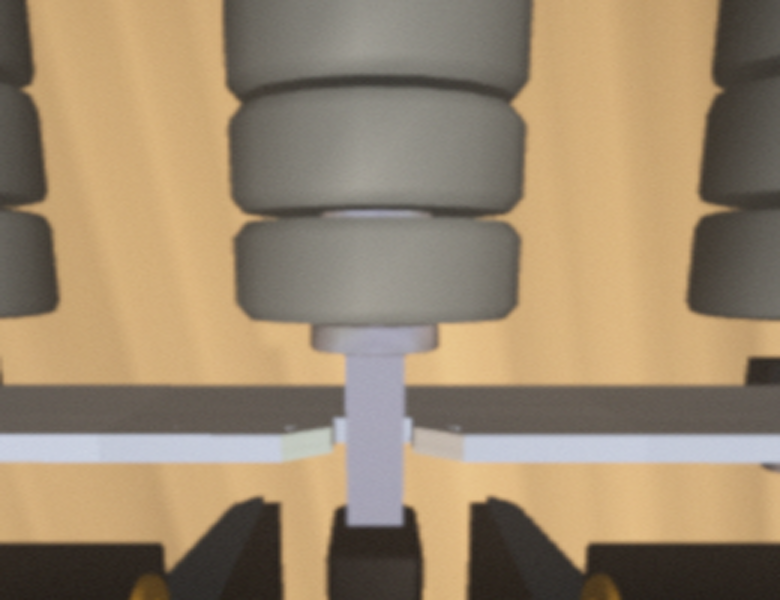

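Released and stable; retreating straight up slowly, then checking.

Call:
{"fn": "step_arm", "kwargs": {"targets": [{"fingers":-0.1,"translation":[0,0,-0.003],"twist":0},{"fingers":-0.1,"translation":[0,0,-0.008],"twist":0},{"fingers":-0.1,"translation":[0,0,-0.015],"twist":0},{"fingers":-0.1,"translation":[0,0,-0.025],"twist":0},{"fingers":-0.1,"translation":[0,0,-0.04],"twist":0},{"fingers":-0.1,"translation":[0,0,-0.06],"twist":0},{"fingers":-0.1,"translation":[0,0,-0.085],"twist":0},{"fingers":-0.1,"translation":[0,0,-0.11],"twist":0},{"fingers":-0.1,"translation":[0,0,-0.13],"twist":0},{"fingers":-0.1,"translation":[0,0,-0.14],"twist":0},{"fingers":-0.1,"translation":[0,0,-0.14],"twist":0},{"fingers":-0.1,"translation":[0,0,-0.14],"twist":0}]}}

```text
clock: 25.72
tool_pos: [0.5294, 0.1992, 0.2]
ee_rot: [-3.134, 0.215, -0.001]
force: [0.1, -0.5, 0.1]
opening: 0.0408
```

Run:
```python
from bench import bot
from h import *
sb(bot);c=snap(bot,"wrist","w26");cv2.imwrite("pics/w26z.png",cv2.resize(c['im'][0:260,190:450],(780,600),interpolation=cv2.INTER_CUBIC))
c=snap(bot,"scene","s26");cv2.imwrite("pics/s26z.png",cv2.resize(c['im'][120:260,200:425],(790,492),interpolation=cv2.INTER_CUBIC))
```

```text
t 25.72 tool [0.5294 0.1992 0.2   ] yaw -7.83 tilt [0.03 0.01] | trough along 290.5 lat(left+) -1.81 | F [ 0.14 -0.51  0.11] F.u -0.53 T [-0.04 -0.06 -0.  ] op 0.0408
   bay: axle origin along 25.84 lat left+ 0.25 axle z 0.2101
```

View pics/w26z.png

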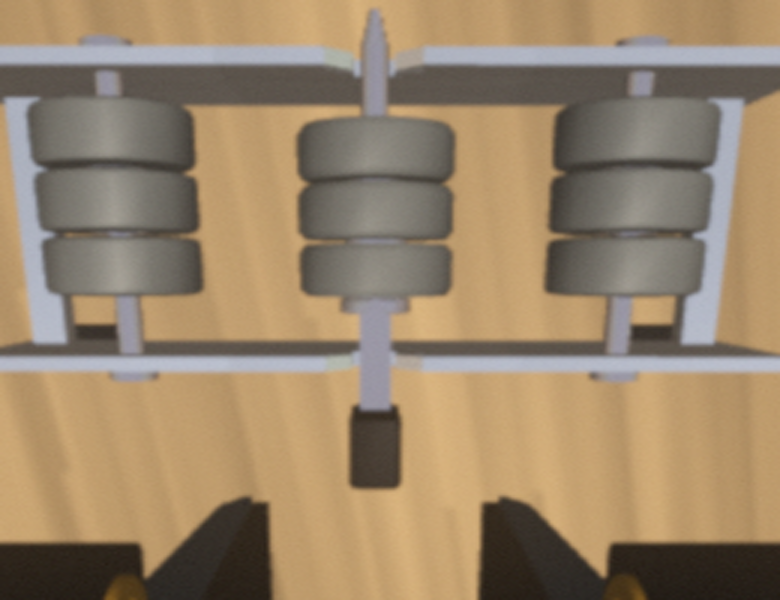

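View pics/s26z.png

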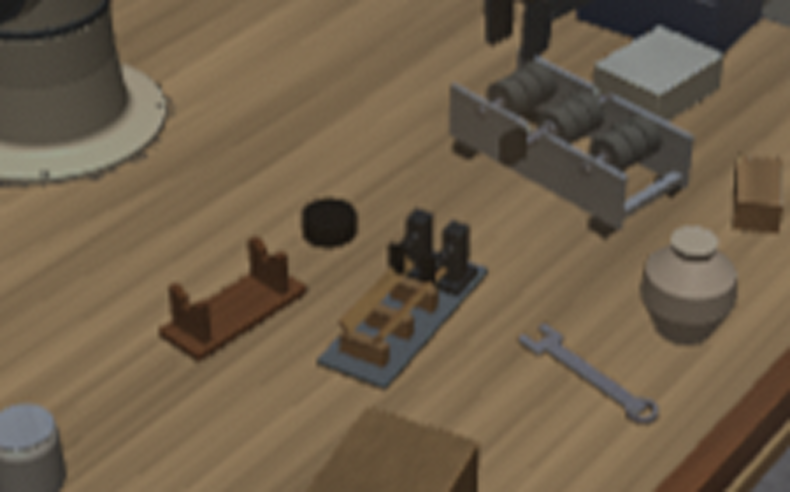

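The axle is seated in both notches with the wheels tight against the collar (wrist crop: far notch (375,60), near notch (375,360), handle outside at (375,445)). The bystanders have not moved.

Run:
```python
from bench import bot
print(bot.close_job())
```

```text
the job is handed in; nothing more can be done
None
```

The axle with its three wheels lies in the empty middle bay, and the job was handed in at about 26 s with no verdict reported.

- **Squeeze:** I ran the axle through all three wheels and felt the buffer. I then pressed with about 11 N for just over a second; the highest reading was 11.2 N. The wheels closed up against the collar.
- **Lift:** I eased off to zero force and lifted straight up. The wheel centres were at about 100 mm with no visible gap to the collar.
- **Placing:** I set the axle down in the notches at 25.9 mm inside the near rail, about 0.2 mm off sideways, height 70 mm and aligned within 0.1°. The downward load on the rails was about 8 N before I let go.
- **Last checks:** After the retreat, the wrist view shows the axle in both notches, the wheels tight against the collar and the handle outside. The gripper is about 140 mm clear. The bystanders in the last scene crop look unmoved by eye; I did not measure them. The purple look-alike was never touched.
- **Disagreement:** The depth camera put the buffer pads about 5 mm farther along than the stated range, by my estimate of where the trough begins. I relied on the felt contact instead.

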